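# Load, cover and latch a sample carrier

## Robot

A 7-joint arm with a two-finger parallel gripper is mounted at the origin on a cart in front of the work surface, level with it; the furniture and walls round the work are solid. World frame = base frame: x ahead of the robot, y to its left, z up, the work surface at z = 0. Lengths are in m, angles in degrees, forces in N, time in s.
With the tool pointing down it reaches from about 0.425 to 0.95 m from the base axis. Payload 4.7 kg.
Tool frame: the origin (TCP) lies midway between the tips of the shut fingers; the grasp point (between the pads) lies 19 mm behind it; y points along the fingers, x is the direction in which the jaws open and shut, and the axes are right-handed (so a half turn about y gives the same grasp; the last joint's range is limited). The gripper opens to 87 mm and grips with 3 to 60 N. Pads are 19 mm wide; open, the fingers measure 117 mm over their backs; the gripper's body (75 mm by 190 mm) begins 51 mm behind the grasp point.
Start: joints at [71.396, 26.849, -2.785, 87.806, 1.381, 65.374, -4.715], TCP at [0.197, -0.646, 0.188] pointing down, gripper open.
Joint ranges: [-148.3, 148.3], [-19.14, 114.17], [-79.39, 73.82], [5.75, 140.21], [-59.74, 239.74], [12.07, 113.84], [-152.46, 152.46]. Speed limits (degrees/s): [147.25, 147.25, 180, 180, 180, 180, 180].

## Interface

Orientations are given as a 3x3 rotation matrix whose columns are the frame's x, y, z axes.
In Python, from cell import status, camera, ctrl gives the robot as it stands.
- The arm moves only by the shell command python3 -m creep 'ROWS' [OPENING] [FORCE]. ROWS is JSON, a list of rows, each an object with "xyz": the shift along the tool's x, y, z in cm, a list of three; "spin": the turn about the tool's y in degrees. In form: [{"xyz": [tx, ty, tz], "spin": spin}, ...]. A call has 1 to 20 rows; each row is the pose to reach, as a shift and turn from the pose commanded when the call began, along the tool's axes at that moment; what a row does not reach only later rows make up. A row lasts 1/10 s, in which the tool goes at most 50 mm and 8.59 degrees, less where a joint would pass 70% of its speed; a pose out of reach is approached as far as the arm can. A call with a gripper value outside its range is refused whole. OPENING is the finger opening in cm, from 0 to 8.7, set as the call begins (- or left out, the last holds). The fingers move at their own pace and stop on an object; FORCE is the grip in N (left out, the last holds). Time passes only in rows, so rows that repeat a pose let the fingers close. It gives the time, the measured TCP pose, the force and the opening at its end, in the units of the state.
- status.get_obs(): the state, without advancing time (a new reading comes with each control period).
- camera(name): name is "scene" or "top" or "wrist"; returns a dict with "frame" (400x640x3 uint8, blue, green, red), "fx", "fy", "cx", "cy" (pixels), "dist" ([k1, k2, p1, p2, k3] as OpenCV has them; the pictures are not rectified), "R" (3x3) and "t" (3): a world point X has camera coordinates R X + t. Camera axes: x right, y down, z forward; pixel columns grow to the right and rows downward; lengths in m; the calibration is good to about 2 mm. A picture is of the moment at which its call begins. There is no depth.
- ctrl.close_job(): hands the job in, once; it reports no verdict.
The state is a dict: "clock": time; "joint_pos": joint angles; "joint_velocities": joint speeds; "effort": joint torques, N m; "tcp_pos": TCP position; "ee_rot": TCP orientation; "contact_force": force on the tool from outside, world axes, zero at the start; "moment": the same for the moment, N m; "width": finger opening in m.
Only numpy, scipy, OpenCV 4.12 (cv2) and the standard library are available. Lean on these libraries where they do the work, as an engineer would, in place of code of your own. Each camera call takes 0.05 s, during which the arm holds its last target.

## Task

Take the used blue sample out of the carrier and lay it flat on the red-edged return pad. Centre every new orange sample in a bay of its own on the carrier, lying flat between the stops; then lower the cover plate level onto the two guide pins until it is fully down, and turn both red turnbuttons fully home over it. Do not disturb the marker, plug gauge, stamp and yellow tape roll around the work.

Things in the scene. Friction and masses are not known exactly. Their poses are not given: they have to be found in the camera images.
- carrier: Carrier: fixed grey stage, 104 (x) x 256 (y) x 12 mm high, with a row of three bays 60 mm apart along y; origin under its centre on the table; x points from its front to its rear stop rail. Two steel guide pins, 10 mm diameter with tapered tips 61 mm above the table, stand at x = 0, y = +-114 mm, on 20 mm wide collars that carry the cover.
- seat (a point): Where the middle of the cover's handle stands when the cover is fully down on the carrier: over the carrier's centre, 68 mm above the table (the cover's underside is then 30 mm above the table, 2 mm over the samples), with the carrier's axes.
- bay_1 (a point): One end (carrier y = -60 mm) bay of the carrier, a white rectangle; this point is its centre on the stage surface, 12 mm above the table, with the carrier's axes. A sample lies with its 50 mm side along x. Stops, 9 mm high, leave 3 mm beside it all round: rails with inner faces at x = +-28 mm, and 6 mm brass dowels at x = +-20, y = +-20 mm; the middle of the long sides is open for fingers.
- bay_2 (a point): Middle bay of the carrier, a white rectangle; this point is its centre on the stage surface, 12 mm above the table, with the carrier's axes. A sample lies with its 50 mm side along x. Stops, 9 mm high, leave 3 mm beside it all round: rails with inner faces at x = +-28 mm, and 6 mm brass dowels at x = +-20, y = +-20 mm; the middle of the long sides is open for fingers.
- bay_3 (a point): Other end (carrier y = +60 mm) bay of the carrier, a white rectangle; this point is its centre on the stage surface, 12 mm above the table, with the carrier's axes. A sample lies with its 50 mm side along x. Stops, 9 mm high, leave 3 mm beside it all round: rails with inner faces at x = +-28 mm, and 6 mm brass dowels at x = +-20, y = +-20 mm; the middle of the long sides is open for fingers.
- new_1_c (a point): New sample: orange moulded block with a yellow textured face on top, 50 (its x) x 28 (its y) x 16 mm high, 45 g, loose on the bench mat; this point is its centre, half-way up. It looks the same after half a turn. Two or three of the three new samples are present.
- new_2_c (a point): New sample: orange moulded block with a yellow textured face on top, 50 (its x) x 28 (its y) x 16 mm high, 45 g, loose on the bench mat; this point is its centre, half-way up. It looks the same after half a turn. Two or three of the three new samples are present.
- new_3_c (a point): New sample: orange moulded block with a yellow textured face on top, 50 (its x) x 28 (its y) x 16 mm high, 45 g, loose on the bench mat; this point is its centre, half-way up. It looks the same after half a turn. Two or three of the three new samples are present.
- used_1_c (a point): Used sample: blue moulded block with a grey top and three black test dots, 50 (its x) x 28 (its y) x 16 mm high, 45 g, standing in one of the carrier's bays at the start; this point is its centre, half-way up. Only one of the three used samples is present.
- used_2_c (a point): Used sample: blue moulded block with a grey top and three black test dots, 50 (its x) x 28 (its y) x 16 mm high, 45 g, standing in one of the carrier's bays at the start; this point is its centre, half-way up. Only one of the three used samples is present.
- used_3_c (a point): Used sample: blue moulded block with a grey top and three black test dots, 50 (its x) x 28 (its y) x 16 mm high, 45 g, standing in one of the carrier's bays at the start; this point is its centre, half-way up. Only one of the three used samples is present.
- cover_grip (a point): Cover: loose aluminium plate, 84 (its x) x 252 (its y) x 8 mm, 0.35 kg, lying flat on the table, with two through holes of 14 mm at x = 0, y = +-114 mm. Black bar handle on two posts, 76 (x) x 14 (y) x 14 mm high, 23 mm free under it; this point is the bar's middle, over the centre of mass, 38 mm above the plate's underside. Half a turn makes no difference.
- latch_front (a joint): Front (robot's side) red turnbutton of the carrier: 0 = home, arm pointing in over the cover (carrier +x); grows counter-clockwise from above to 1.7; near 1.57 the arm lies along the carrier's edge, clear of the cover (it starts between 1.35 and 1.65). Friction (0.04 N m) holds it where it is left; solid stops at 0 and 1.7.
- latch_rear (a joint): Rear red turnbutton of the carrier: 0 = home, arm pointing in over the cover (carrier -x); grows counter-clockwise from above to 1.7; near 1.57 the arm lies along the carrier's edge, clear of the cover (it starts between 1.35 and 1.65). Friction (0.04 N m) holds it where it is left; solid stops at 0 and 1.7.
- latch_front_tab (a point): Thumb tab of the front turnbutton: an upright red fin on the pivot axis, 26 mm long (along the arm) x 9 mm wide (its y) x 24 mm high, between 45.5 and 69.5 mm above the table; this point is on the pivot axis, 59.5 mm above the table. It turns with the button: the arm points along its +x, is 14 mm wide and 5 mm thick and reaches 39 mm from the pivot.
- latch_rear_tab (a point): Thumb tab of the rear turnbutton: an upright red fin on the pivot axis, 26 mm long (along the arm) x 9 mm wide (its y) x 24 mm high, between 45.5 and 69.5 mm above the table; this point is on the pivot axis, 59.5 mm above the table. It turns with the button: the arm points along its -x, is 14 mm wide and 5 mm thick and reaches 39 mm from the pivot.
- pad_top (a point): Return pad: fixed flat square, 86 x 86 mm, red with a black middle of 70 mm, lying on the grey bench mat beside the samples; this point is the middle of its top, 5 mm above the table. The mat (230 x 220 mm) is 2 mm thick.
- frame_post (a point): Upright post of the machine frame, fixed, 40 x 40 mm thick and over 1.5 m tall, just behind the work surface; this point is on its axis, 100 mm above the table. Keep the gripper and wrist clear of it.
- marker: Black felt marker lying before the carrier, 130 x 20 x 18 mm; bystander.
- gauge: Plug gauge with a black knurled middle, lying, 113 x 22 x 22 mm; bystander.
- stamp: Wooden hand stamp standing, 27 x 40 x 74 mm; bystander.
- yellow_tape: Yellow roll of tape lying, 81 mm across, 19 mm high; bystander.

How it is judged:
By the outcome, as a careful person would: the job done as asked, in the order asked, and still so for the second after the job is handed in, with the robot touching nothing.
Of new_1, new_2, new_3 only 2 to 3 are there at a start; the rules pass over those that are not, and their reading is None.
Of used_1, used_2, used_3 only 1 to 1 are there at a start; the rules pass over those that are not, and their reading is None.
At some moment in a run one of new_1, new_2, new_3, cover may be knocked a few centimetres aside while the robot is not near it.
Once in a run the grip may slacken for a moment while it holds something.
It also fails if it takes over 208 s, if anything falls off the work surface, if the arm or the gripper's body presses on something with over 40 N, if the wrist force passes 120 N, or if a joint passes its speed limit or range.

## Working session

There is one attempt and no reset: what is moved stays moved. The work goes in short steps, Python scripts to look and compute and a shell command to move; the robot and the scene stay as the last step left them, time stands still between calls to the robot, and variables do not carry over. Pictures are saved under pics/ and viewed, and the job is handed in when it is done.

```bash
ls -la; mkdir -p pics; python3 - <<'E'
from cell import status,camera,ctrl
import cv2
o=status.get_obs(); print(o)
for n in ["scene","top","wrist"]:
    c=camera(n); cv2.imwrite(f"pics/{n}0.png",c["frame"]); print(n,c["fx"],c["cx"],c["cy"],c["dist"],c["R"],c["t"])
E
```

```text
total 12
drwxr-xr-x  3 agent agent 4096 Dec  7 08:21 .
drwxr-xr-x 23 root  root  4096 Dec  7 08:21 ..
drwxr-xr-x  2 agent agent 4096 Dec  7 08:21 pics
{'clock': 0.0, 'joint_pos': array([71.39634358, 26.89746255, -2.78381926, 87.87479154,  1.3796468 ,
       65.37352184, -4.71511898]), 'joint_velocities': array([-0.01973157, -0.01281671,  0.0949935 , -0.05708927, -0.04445347,
        0.02888824,  0.06642054]), 'effort': array([-1.36087750e-03, -5.07976127e+01, -8.15698109e-02, -2.36151356e+01,
       -6.12877356e-02,  3.77844984e-02,  1.91989757e-04]), 'tcp_pos': array([ 0.19657586, -0.64504071,  0.18688973]), 'ee_rot': array([[ 2.91520562e-01, -6.25341617e-04,  9.56564358e-01],
       [-9.56562557e-01,  1.85709897e-03,  2.91521227e-01],
       [-1.95873504e-03, -9.99998080e-01, -5.67958417e-05]]), 'contact_force': array([ 0.76508689,  1.20128105, -0.22565344]), 'moment': array([-0.00376097, -0.04685597,  0.00210996]), 'width': 0.08707392557759973}
scene 392.69958515545596 317.0288116919643 196.09609441630462 [-0.04847402  0.          0.          0.          0.        ] [[-0.4902836  -0.87146431  0.0131128 ]
 [-0.68185085  0.37414965 -0.62856301]
 [ 0.54286408 -0.31711512 -0.77764812]] [0.21306334 0.40730568 1.23344644]
top 410.80438169105196 325.5488145559668 198.3664290315336 [-0.01689946  0.          0.          0.          0.        ] [[ 3.98134410e-02 -9.99207072e-01 -3.43740211e-04]
 [-9.78029547e-01 -3.88991662e-02 -2.04804933e-01]
 [ 2.04629166e-01  8.49017720e-03 -9.78802749e-01]] [-0.03295885  0.48288107  1.72533502]
wrist 335.90622493591025 321.46592118453185 198.33949684118423 [-0.04792766  0.          0.          0.          0.        ] [[ 0.29141083 -0.9565941  -0.00272999]
 [-0.91804318 -0.28046669  0.28024123]
 [-0.26884278 -0.07915908 -0.95992573]] [-0.67524115 -0.0339324   0.39260649]
```

View pics/scene0.png

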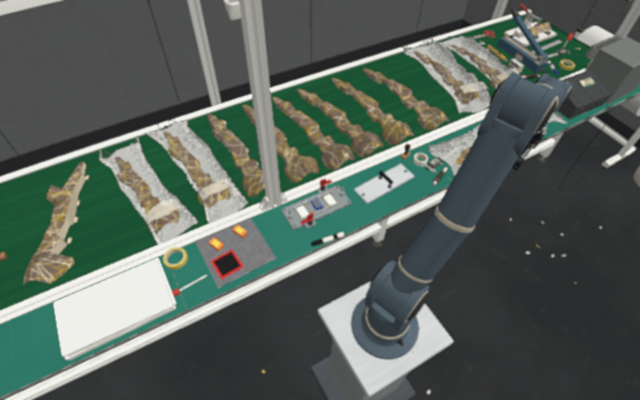

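View pics/top0.png

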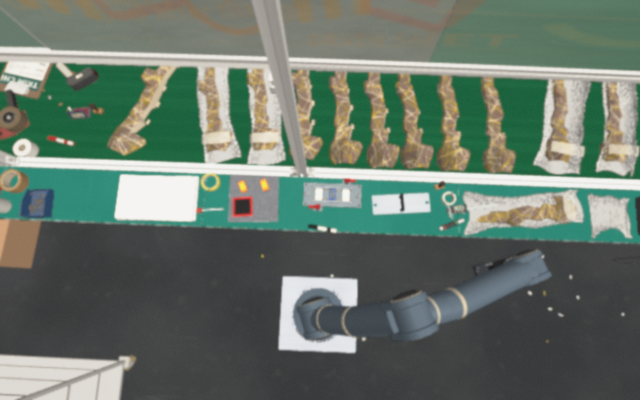

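View pics/wrist0.png

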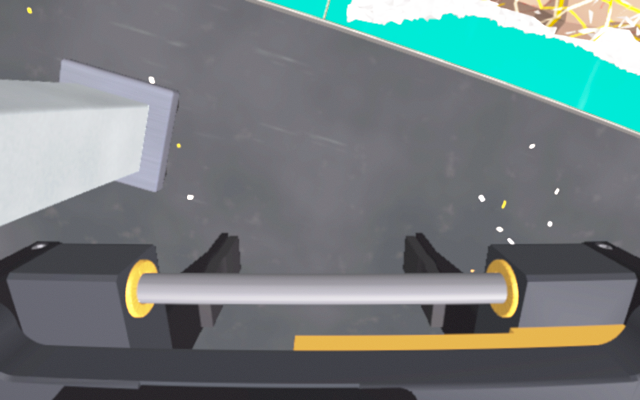

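```bash
cat > h.py <<'E'
import numpy as np, cv2, json
from cell import status,camera,ctrl
def snap(n,name):
    c=camera(n); cv2.imwrite(f"pics/{name}.png",c["frame"])
    d={k:np.array(c[k]).tolist() for k in ("fx","fy","cx","cy","dist","R","t")}
    json.dump(d,open(f"pics/{name}.json","w")); return c
def load(name):
    c=json.load(open(f"pics/{name}.json")); return {k:np.array(v) for k,v in c.items()}
def K(c): return np.array([[c["fx"],0,c["cx"]],[0,c["fy"],c["cy"]],[0,0,1.]])
def rays(c,px):
    u=cv2.undistortPoints(np.array(px,float).reshape(-1,1,2),K(c),np.array(c["dist"])).reshape(-1,2)
    d=np.c_[u,np.ones(len(u))]@np.array(c["R"]); o=-np.array(c["R"]).T@np.array(c["t"]); return o,d
def onz(c,px,z):
    o,d=rays(c,px); return o+d*((z-o[2])/d[:,2])[:,None]
def proj(c,X):
    p,_=cv2.projectPoints(np.array(X,float).reshape(-1,1,3),cv2.Rodrigues(np.array(c["R"]))[0],np.array(c["t"]),K(c),np.array(c["dist"])); return p.reshape(-1,2)
def tri(c1,p1,c2,p2):
    out=[]
    for a,b in zip(p1,p2):
        o1,d1=rays(c1,[a]);o2,d2=rays(c2,[b]);d1=d1[0]/np.linalg.norm(d1);d2=d2[0]/np.linalg.norm(d2)
        A=np.eye(3)*2-np.outer(d1,d1)-np.outer(d2,d2)
        b_=(np.eye(3)-np.outer(d1,d1))@o1+(np.eye(3)-np.outer(d2,d2))@o2
        X=np.linalg.solve(A,b_); gap=abs(np.dot(o2-o1,np.cross(d1,d2)))/np.linalg.norm(np.cross(d1,d2)); out.append(np.r_[X,gap])
    return np.array(out)
def yaw(R): return np.degrees(np.arctan2(R[1,0],R[0,0]))
def st():
    o=status.get_obs(); R=np.array(o["ee_rot"])
    print("t %.1f tcp %s yaw %.2f w %.4f F %s"%(o["clock"],np.round(o["tcp_pos"],4),yaw(R),o["width"],np.round(o["contact_force"],1)),"j",np.round(o["joint_pos"]))
    return o
def go(p,yw=None,cur=None):
    """rows xyz(cm), spin to put TCP at p with tool-x heading yw (mod 180)"""
    o=status.get_obs(); R=np.array(o["ee_rot"]); 
    d=R.T@(np.array(p)-o["tcp_pos"])*100
    s=0
    if yw is not None:
        s=-((yw-yaw(R)+90)%180-90)   # tool y points down
    print("->",np.round(p,4),yw,"xyz",np.round(d,2),"spin %.2f"%s, "alt %.2f"%(s-np.sign(s)*180))
E
python3 - <<'E'
from h import *
c=snap("top","t0"); 
for n,p,z in [("carrierUL",(304,182),.012),("carrierLR",(361,207),.012),("blue",(332,194),.028),("coverc",(401,204),.008),("o1",(242,186),.018),("o2",(265,185),.018),("pad",(242,206),.005),("tape",(210,182),.019),("marker",(322,229),.018),("post",(303,175),0),("latr",(349,181),.05),("latf",(314,208),.05)]:
    print(n,np.round(onz(c,[p],z),3))
w=load("t0"); o=status.get_obs(); cw=camera("wrist"); R=np.array(o["ee_rot"])
C=-cw["R"].T@cw["t"]; print("cam in tool",R.T@(C-o["tcp_pos"]), R.T@cw["R"].T)
E
```

```text
carrierUL [[0.562 0.085 0.012]]
carrierLR [[ 0.459 -0.171  0.012]]
blue [[ 0.509 -0.041  0.028]]
coverc [[ 0.48  -0.347  0.008]]
o1 [[0.532 0.359 0.018]]
o2 [[0.54  0.257 0.018]]
pad [[0.444 0.354 0.005]]
tape [[0.544 0.502 0.019]]
marker [[ 0.354 -0.003  0.018]]
post [[0.598 0.092 0.   ]]
latr [[ 0.565 -0.113  0.05 ]]
latf [[0.44  0.034 0.05 ]]
cam in tool [ 0.00155862 -0.19755387  0.07736272] [[ 9.99999539e-01  1.41573699e-04 -9.49573048e-04]
 [ 9.51203830e-04 -2.80198700e-01  9.59941552e-01]
 [-1.30166656e-04 -9.59942013e-01 -2.80198705e-01]]
```

```bash
python3 - <<'E'
from h import *
st(); go([.52,-.12,.36],90)
E
```

```text
t 0.2 tcp [ 0.1967 -0.6454  0.1875] yaw -73.05 w 0.0870 F [-1.  -0.1  0.2] j [71. 27. -3. 88.  1. 65. -5.]
-> [ 0.52 -0.12  0.36] 90 xyz [-40.85 -17.22  46.24] spin 16.95 alt -163.05
```

```bash
python3 -m creep '[{"xyz":[0,-10,0],"spin":-10},{"xyz":[0,-17,0],"spin":-20},{"xyz":[-5,-17,5],"spin":-30},{"xyz":[-41,-17,46],"spin":-120},{"xyz":[-41,-17,46],"spin":-120},{"xyz":[-41,-17,46],"spin":-120},{"xyz":[-41,-17,46],"spin":-120},{"xyz":[-41,-17,46],"spin":-120},{"xyz":[-41,-17,46],"spin":-120},{"xyz":[-41,-17,46],"spin":-120},{"xyz":[-41,-17,46],"spin":-120},{"xyz":[-41,-17,46],"spin":-120},{"xyz":[-41,-17,46],"spin":-120},{"xyz":[-41,-17,46],"spin":-120},{"xyz":[-41,-17,46],"spin":-120},{"xyz":[-41,-17,46],"spin":-120}]'; python3 -c "
from h import *
st();go([.52,-.12,.36],90)"
```

```text
clock: 1.85
tcp_pos: [0.5191, -0.1135, 0.3585]
ee_rot: [[0.676, 0.002, -0.737], [0.737, 0.003, 0.676], [0.003, -1.0, 0.0]]
contact_force: [0.2, 0.2, 0.3]
width: 0.087
t 1.9 tcp [ 0.5191 -0.1135  0.3585] yaw 47.50 w 0.0870 F [0.2 0.2 0.3] j [ 43.  11. -41.  91.   7.  81.  49.]
-> [ 0.52 -0.12  0.36] 90 xyz [-0.42 -0.16 -0.51] spin -42.50 alt 137.50
```

```bash
python3 -m creep '[{"xyz":[-0.4,0,-0.5],"spin":-42.5},{"xyz":[-0.4,0,-0.5],"spin":-42.5},{"xyz":[-0.4,0,-0.5],"spin":-42.5},{"xyz":[-0.4,0,-0.5],"spin":-42.5},{"xyz":[-0.4,0,-0.5],"spin":-42.5},{"xyz":[-0.4,0,-0.5],"spin":-42.5},{"xyz":[-0.4,0,-0.5],"spin":-42.5}]'; python3 -c "
from h import *
st();snap('wrist','w1')"
```

```text
clock: 2.55
tcp_pos: [0.5178, -0.1267, 0.3578]
ee_rot: [[0.014, -0.0, -1.0], [1.0, -0.0, 0.014], [-0.0, -1.0, 0.0]]
contact_force: [0.4, 0.7, -0.6]
width: 0.0869
t 2.5 tcp [ 0.5178 -0.1267  0.3578] yaw 89.20 w 0.0869 F [ 0.4  0.7 -0.6] j [ 48.  12. -46.  90.   9.  81.  90.]
```

View pics/w1.png

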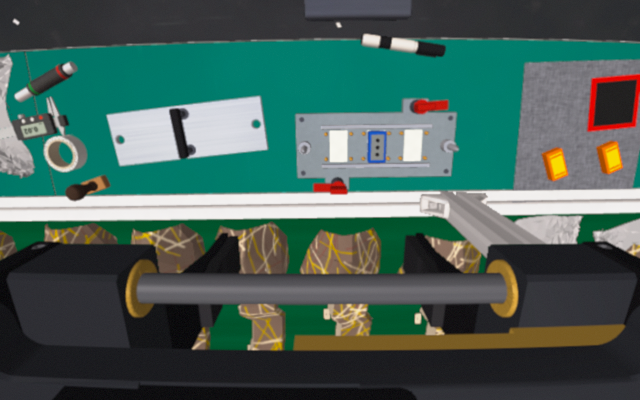

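```bash
python3 - <<'E'
from h import *
c=load("w1")
for n,p,z in [("postbase",(432,203),0.03),("blue",(377,146),.028),("b1",(338,146),.012),("b3",(412,146),.012),("pinL",(305,148),.05),("pinR",(450,147),.05),("latf",(416,105),.06),("latr",(336,187),.06),("coverholeL",(120,140),.008),("coverholeR",(256,124),.008),("handle",(179,133),.045),("o1",(554,162),.018),("o2",(609,156),.018),("pad",(615,103),.005)]:
    print(n,np.round(onz(c,[p],z),3))
go([.47,.2,.3],90)
E
```

```text
postbase [[0.605 0.053 0.03 ]]
blue [[ 0.511 -0.04   0.028]]
b1 [[ 0.512 -0.101  0.012]]
b3 [[0.514 0.019 0.012]]
pinL [[ 0.51  -0.152  0.05 ]]
pinR [[0.511 0.067 0.05 ]]
latf [[0.449 0.009 0.06 ]]
latr [[ 0.568 -0.106  0.06 ]]
coverholeL [[ 0.496 -0.459  0.008]]
coverholeR [[ 0.476 -0.232  0.008]]
handle [[ 0.484 -0.343  0.045]]
o1 [[0.541 0.257 0.018]]
o2 [[0.531 0.353 0.018]]
pad [[0.446 0.356 0.005]]
-> [0.47 0.2  0.3 ] 90 xyz [32.58  5.78  5.22] spin -0.76 alt 179.24
```

```bash
python3 -m creep '[{"xyz":[0,0,5],"spin":-0.8},{"xyz":[32.5,5,5],"spin":-0.8},{"xyz":[32.5,5,5],"spin":-0.8},{"xyz":[32.5,5,5],"spin":-0.8},{"xyz":[32.5,5,5],"spin":-0.8},{"xyz":[32.5,5,5],"spin":-0.8},{"xyz":[32.5,5,5],"spin":-0.8},{"xyz":[32.5,5,5],"spin":-0.8},{"xyz":[32.5,5,5],"spin":-0.8},{"xyz":[32.5,5,5],"spin":-0.8},{"xyz":[32.5,5,5],"spin":-0.8}]'; python3 -c "
from h import *
st();snap('wrist','w2')"
```

```text
clock: 3.7
tcp_pos: [0.472, 0.198, 0.3079]
ee_rot: [[-0.001, 0.0, -1.0], [1.0, -0.001, -0.001], [-0.001, -1.0, -0.0]]
contact_force: [-0.1, -0.5, 1.5]
width: 0.0869
t 3.7 tcp [0.472  0.198  0.3079] yaw 90.05 w 0.0869 F [-0.1 -0.5  1.5] j [ 22.  14. -59.  97.  12.  76.  51.]
```

View pics/w2.png

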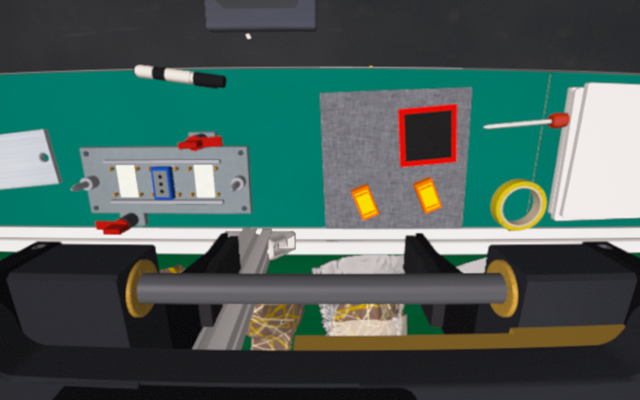

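```bash
cat >> h.py <<'E'
def frame(name): return cv2.imread(f"pics/{name}.png")
HS={"yellow":((22,120,150),(35,255,255)),"orange":((8,120,120),(35,255,255)),"blue":((100,120,60),(125,255,255)),"red":((0,160,90),(6,255,255))}
def blobs(name,col,box=None,amin=40,rng=None):
    f=cv2.cvtColor(frame(name),cv2.COLOR_BGR2HSV); lo,hi=rng or HS[col]; m=cv2.inRange(f,np.array(lo),np.array(hi))
    if box: x0,y0,x1,y1=box; k=np.zeros_like(m); k[y0:y1,x0:x1]=255; m&=k
    cs,_=cv2.findContours(m,cv2.RETR_EXTERNAL,cv2.CHAIN_APPROX_NONE)
    return [x.reshape(-1,2) for x in cs if cv2.contourArea(x)>amin]
def rect(name,cont,z):
    P=onz(load(name),cont,z)[:,:2]; r=cv2.minAreaRect((P*1000).astype(np.float32))
    (w,h),a=r[1],r[2]
    if w<h: w,h,a=h,w,a+90
    return np.array(r[0])/1000,(w,h),(a+90)%180-90
E
python3 - <<'E'
from h import *
for nm in ("w1","w2"):
    for col,z in (("orange",.018),("yellow",.018),("blue",.028),("red",.005)):
        for b in blobs(nm,col,(0,0,640,228)):
            c,s,a=rect(nm,b,z); print(nm,col,b.mean(0).round(1),c.round(4),np.round(s,1),round(a,1))
f=frame("w2"); cv2.imwrite("pics/z1.png",cv2.resize(f[90:240,60:260],None,fx=4,fy=4)); 
cv2.imwrite("pics/z2.png",cv2.resize(f[90:240,310:510],None,fx=4,fy=4)); 
E
```

```text
w1 orange [ 93.8 185. ] [ 0.5695 -0.5125] [36.9 20.3] -72.6
w1 orange [554.8 163.6] [0.5444 0.2589] [54.8 34.9] 23.6
w1 orange [609.2 156.8] [0.5336 0.3537] [56.2 37.1] 24.6
w1 yellow [557.5 164.8] [0.5458 0.2643] [28.6 19.9] 23.4
w1 yellow [612.7 158. ] [0.5347 0.3602] [28.6 19.8] 24.0
w1 blue [376.4 146.5] [ 0.5122 -0.0411] [49.4 26.9] 1.3
w1 red [329.7 187.8] [ 0.5823 -0.1141] [54.3 20.9] 89.2
w1 red [430.7 105.6] [0.4521 0.0472] [53.5 20.1] 89.7
w1 red [613.6 102.1] [0.4451 0.3541] [86.5 85.1] -84.4
w2 orange [364.6 201.9] [0.5436 0.2622] [53.3 28. ] 23.2
w2 orange [518.5 204. ] [0.5461 0.5013] [88.8 77.5] 89.7
w2 orange [427.1 195. ] [0.5329 0.3571] [54.  29.4] 24.3
w2 yellow [365.3 203. ] [0.5457 0.2633] [28.7 20.2] 23.9
w2 yellow [428.6 196.5] [0.5351 0.3593] [28.9 20.3] 24.6
w2 yellow [519.1 204. ] [0.5476 0.5015] [88.3 74.5] 89.7
w2 blue [162.4 182.8] [ 0.5121 -0.0381] [48.7 31.4] 0.1
w2 red [111.3 223.9] [ 0.5838 -0.1435] [53.7 13.8] -89.6
w2 red [200.6 142.5] [0.4561 0.0146] [65.8 20.8] 89.7
w2 red [558.1 119.9] [0.4194 0.5504] [29.5 21.5] -79.9
w2 red [427.7 134.7] [0.4452 0.3539] [85.5 85.3] -84.3
```

View pics/z1.png

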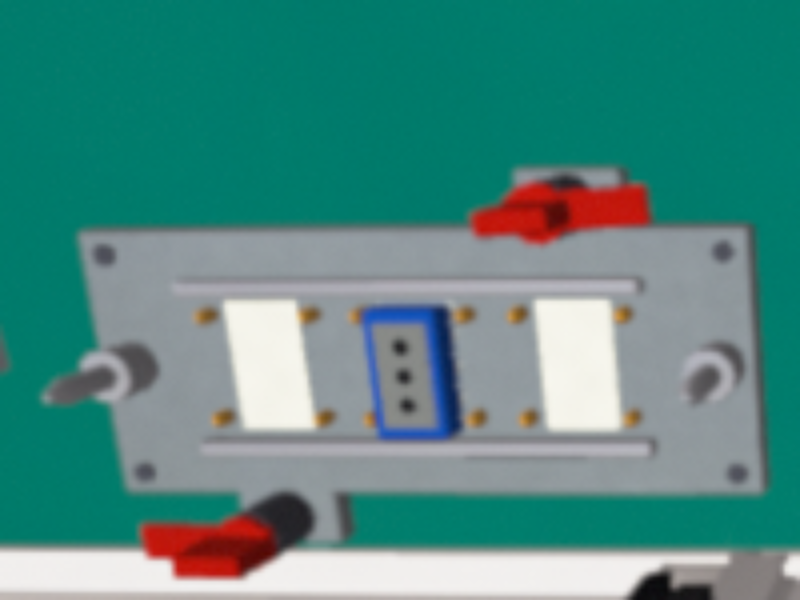

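View pics/z2.png

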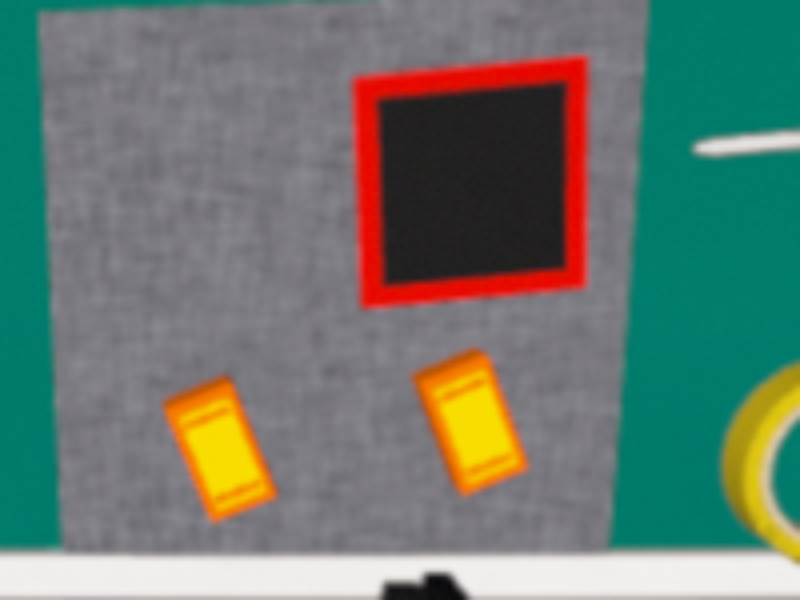

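```bash
python3 - <<'E'
from h import *
a,b=load("w1"),load("w2")
g=lambda n,i: sorted([np.array(cv2.minAreaRect(x.astype(np.float32))[0]) for x in blobs(n,"yellow",(300,100,640,228)) if cv2.contourArea(x)<900],key=lambda p:p[0])[i]
for i in (0,1): print(tri(a,[g("w1",i)],b,[g("w2",i)]).round(4))
bl=lambda n:np.array(cv2.minAreaRect(blobs(n,"blue",(100,100,500,228))[0].astype(np.float32))[0])
print(tri(a,[bl("w1")],b,[bl("w2")]).round(4))
go([.535,-.04,.2],90)
E
```

```text
[[5.454e-01 2.630e-01 1.960e-02 5.000e-04]]
[[5.344e-01 3.586e-01 1.980e-02 3.000e-04]]
[[ 5.126e-01 -4.040e-02  2.330e-02  2.000e-04]]
-> [ 0.535 -0.04   0.2  ] 90 xyz [-23.78  10.83  -6.28] spin 0.03 alt -179.97
```

```bash
python3 -m creep '[{"xyz":[-23.8,8,0],"spin":0},{"xyz":[-23.8,8,0],"spin":0},{"xyz":[-23.8,8,0],"spin":0},{"xyz":[-23.8,8,0],"spin":0},{"xyz":[-23.8,8,0],"spin":0},{"xyz":[-23.8,8,0],"spin":0},{"xyz":[-23.8,10.8,-6.3],"spin":0},{"xyz":[-23.8,10.8,-6.3],"spin":0},{"xyz":[-23.8,10.8,-6.3],"spin":0},{"xyz":[-23.8,10.8,-6.3],"spin":0}]'; python3 -c "
from h import *
st();snap('wrist','w3')
cv2.imwrite('pics/z3.png',cv2.resize(frame('w3')[60:260,120:520],None,fx=2,fy=2))"
```

```text
clock: 4.75
tcp_pos: [0.5349, -0.0384, 0.2]
ee_rot: [[-0.003, -0.001, -1.0], [1.0, 0.0, -0.003], [0.0, -1.0, 0.001]]
contact_force: [-0.7, -0.1, 0.5]
width: 0.0873
t 4.8 tcp [ 0.5349 -0.0384  0.2   ] yaw 90.17 w 0.0873 F [-0.7 -0.1  0.5] j [ 40.  20. -51. 104.  17.  64.  73.]
```

View pics/z3.png

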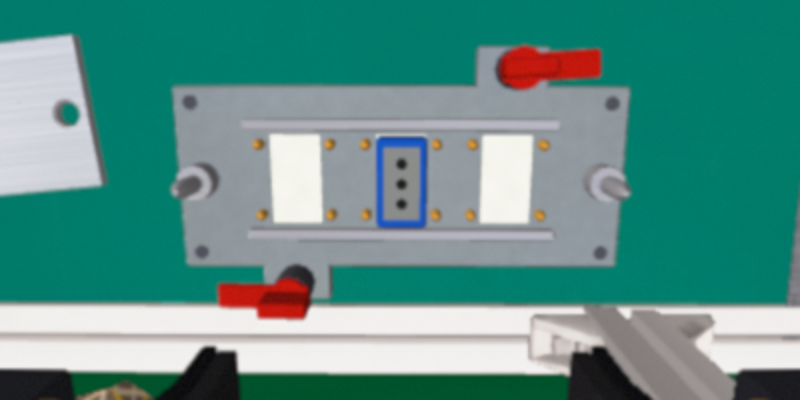

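```bash
python3 - <<'E'
from h import *
for b in blobs("w3","w",(230,110,420,180),rng=((0,0,215),(180,40,255)),amin=200):
    print("white",rect("w3",b,.012),cv2.boundingRect(b))
for b in blobs("w3","blue",(230,110,420,180)): print("blue",rect("w3",b,.028))
br=[b.mean(0) for b in blobs("w3","br",(230,110,420,180),rng=((10,110,80),(28,255,255)),amin=4)]
P=onz(load("w3"),br,.018)
for p,q in zip(br,P): print(np.round(p,1),q.round(4))
bolts=[(120+190/2,60+103/2),(120+612/2,60+104/2),(120+202/2,60+252/2),(120+600/2,60+253/2)]
Q=onz(load("w3"),bolts,.012); print(Q.round(4),Q.mean(0))
# post
print("post foot",onz(load("w3"),[(120+530/2,60+320/2),(120+540/2,60+368/2),(120+712/2,60+318/2)],.03).round(3))
E
```

```text
white (array([0.51226123, 0.01927278]), (48.356597900390625, 28.259042739868164), 0.21522821485996246) (360, 128, 26, 43)
white (array([ 0.51204578, -0.10110296]), (49.45014190673828, 28.19200897216797), 0.06482074409723282) (255, 127, 26, 44)
blue (array([ 0.51254175, -0.04107339]), (48.615684509277344, 26.884737014770508), 0.16289567947387695)
[389.3 167.1] [0.5317 0.0386 0.018 ]
[354.6 167.2] [ 0.532  -0.0013  0.018 ]
[337.4 166.8] [ 0.5317 -0.0211  0.018 ]
[302.6 166.8] [ 0.5318 -0.061   0.018 ]
[285.2 167.2] [ 0.5322 -0.081   0.018 ]
[250.6 166.8] [ 0.5319 -0.1207  0.018 ]
[391.2 131.8] [0.4917 0.0384 0.018 ]
[355.7 131.7] [ 0.4919 -0.0013  0.018 ]
[337.7 131.7] [ 0.492  -0.0214  0.018 ]
[302.  131.6] [ 0.4919 -0.0612  0.018 ]
[284.3 131.7] [ 0.4921 -0.081   0.018 ]
[248.7 131.5] [ 0.4918 -0.1208  0.018 ]
[[ 0.4701 -0.1588  0.012 ]
 [ 0.47    0.0776  0.012 ]
 [ 0.5561 -0.1586  0.012 ]
 [ 0.5561  0.0778  0.012 ]] [ 0.51308795 -0.04048623  0.012     ]
post foot [[0.592 0.035 0.03 ]
 [0.622 0.042 0.03 ]
 [0.591 0.142 0.03 ]]
```

```bash
python3 -m creep '[{"xyz":[-0.2,10,2.2],"spin":0.2},{"xyz":[-0.2,14,2.2],"spin":0.2},{"xyz":[-0.2,14,2.2],"spin":0.2},{"xyz":[-0.2,14,2.2],"spin":0.2},{"xyz":[-0.2,14,2.2],"spin":0.2},{"xyz":[-0.2,14,2.2],"spin":0.2}]' 5.0 15; python3 -c "
from h import *
st();snap('wrist','w4');go([.512,-.0411,.0145],90)"
```

```text
clock: 5.4
tcp_pos: [0.5158, -0.0399, 0.0628]
ee_rot: [[-0.001, 0.005, -1.0], [1.0, -0.001, -0.001], [-0.001, -1.0, -0.005]]
contact_force: [-0.9, 0.3, 0.8]
width: 0.0526
t 5.4 tcp [ 0.5158 -0.0399  0.0628] yaw 90.04 w 0.0526 F [-0.9  0.3  0.8] j [ 35.  28. -46. 114.  27.  48.  65.]
-> [ 0.512  -0.0411  0.0145] 90 xyz [-0.11  4.83  0.41] spin 0.03 alt -179.97
```

View pics/w4.png

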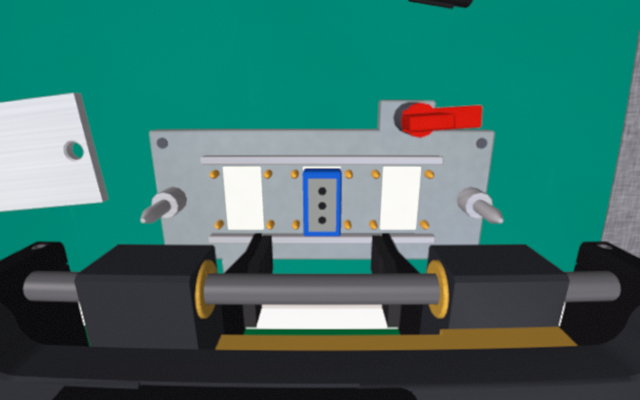

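```bash
python3 -m creep '[{"xyz":[0,0,0],"spin":0},{"xyz":[0,0,0],"spin":0},{"xyz":[0,0,0],"spin":0}]'; python3 -c "
from h import *
st();go([.512,-.0411,.0145],90)"
```

```text
clock: 5.75
tcp_pos: [0.5139, -0.0402, 0.0606]
ee_rot: [[-0.001, 0.001, -1.0], [1.0, -0.0, -0.001], [-0.0, -1.0, -0.001]]
contact_force: [-0.2, 0.2, -0.7]
width: 0.0502
t 5.8 tcp [ 0.5139 -0.0402  0.0606] yaw 90.04 w 0.0502 F [-0.2  0.2 -0.7] j [ 35.  28. -45. 115.  27.  48.  65.]
-> [ 0.512  -0.0411  0.0145] 90 xyz [-0.09  4.61  0.19] spin 0.04 alt -179.96
```

```bash
python3 -m creep '[{"xyz":[-0.1,2.5,0.1],"spin":0},{"xyz":[-0.1,3.8,0.1],"spin":0},{"xyz":[-0.1,4.6,0.1],"spin":0},{"xyz":[-0.1,4.6,0.1],"spin":0},{"xyz":[-0.1,4.6,0.1],"spin":0},{"xyz":[-0.1,4.6,0.1],"spin":0}]'; python3 -m creep '[{"xyz":[0,0,0],"spin":0},{"xyz":[0,0,0],"spin":0},{"xyz":[0,0,0],"spin":0},{"xyz":[0,0,0],"spin":0},{"xyz":[0,0,0],"spin":0}]' 2 25
```

```text
clock: 6.35
tcp_pos: [0.5131, -0.0409, 0.0146]
ee_rot: [[-0.001, 0.001, -1.0], [1.0, -0.0, -0.001], [-0.0, -1.0, -0.001]]
contact_force: [-0.0, 0.7, -0.1]
width: 0.0497
clock: 6.85
tcp_pos: [0.5124, -0.0412, 0.014]
ee_rot: [[-0.001, 0.0, -1.0], [1.0, -0.0, -0.001], [-0.0, -1.0, -0.0]]
contact_force: [-0.5, -0.6, 0.2]
width: 0.0224
```

```bash
python3 -c "
from h import *
st();snap('wrist','w5')"
```

```text
t 6.8 tcp [ 0.5124 -0.0412  0.014 ] yaw 90.04 w 0.0224 F [-0.5 -0.6  0.2] j [ 33.  32. -42. 117.  31.  43.  61.]
```

View pics/w5.png

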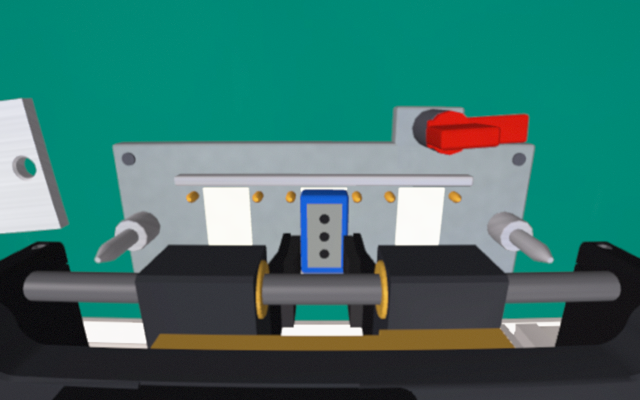

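```bash
python3 -m creep '[{"xyz":[0,0,0],"spin":0},{"xyz":[0,0,0],"spin":0},{"xyz":[0,-1,0],"spin":0},{"xyz":[0,-3,0],"spin":0},{"xyz":[0,-6,0],"spin":0},{"xyz":[0,-6,0],"spin":0},{"xyz":[0,-6,0],"spin":0}]'; python3 -c "
from h import *
st();snap('wrist','w6')"
```

```text
clock: 7.6
tcp_pos: [0.5129, -0.0413, 0.0749]
ee_rot: [[-0.001, 0.002, -1.0], [1.0, -0.001, -0.001], [-0.001, -1.0, -0.002]]
contact_force: [-1.4, 0.4, -0.0]
width: 0.0202
t 7.6 tcp [ 0.5129 -0.0413  0.0749] yaw 90.03 w 0.0202 F [-1.4  0.4 -0. ] j [ 36.  27. -46. 114.  26.  49.  66.]
```

View pics/w6.png

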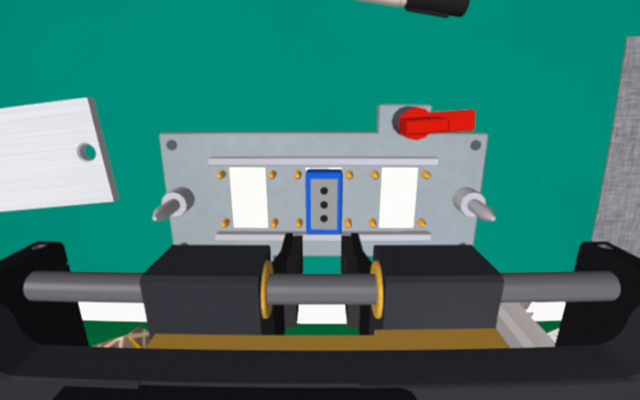

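```bash
python3 -c "
from h import *
a=cv2.resize(frame('w6')[150:350,240:400],None,fx=4,fy=3);cv2.imwrite('pics/z6.png',a[:600])
a=cv2.resize(frame('w5')[150:350,240:400],None,fx=4,fy=3);cv2.imwrite('pics/z5.png',a[:600])"
```

```text
(no output)
```

View pics/z6.png

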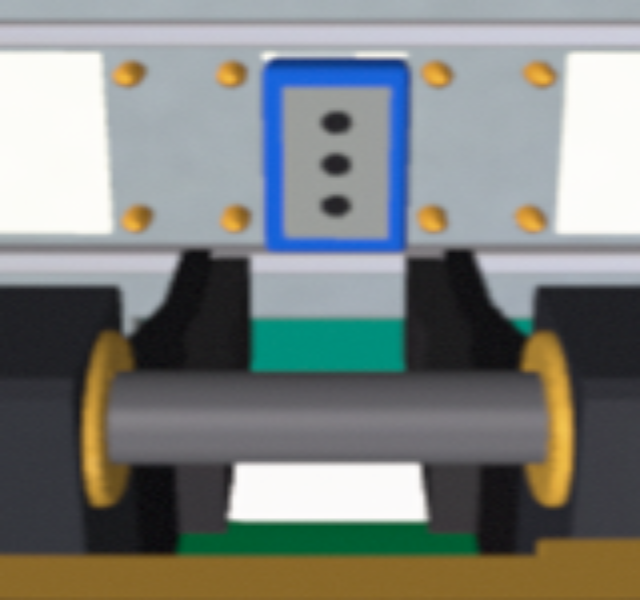

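View pics/z5.png

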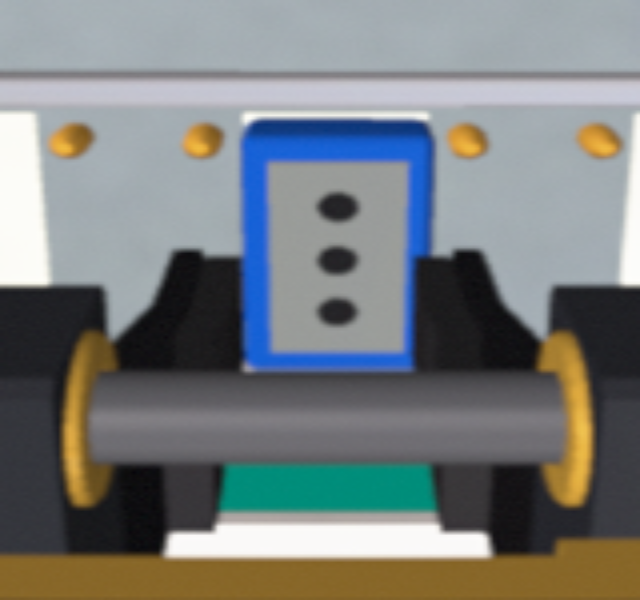

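```bash
python3 -c "
from h import *
o=st();c=snap('scene','s1')
for h in (0,.035,.07):print(h,proj(c,o['tcp_pos']+np.array([0,0,h])),proj(c,o['tcp_pos']+np.array([0,-.012,h])))
p=proj(c,o['tcp_pos'])[0].astype(int);print(p)
x,y=max(p[0]-50,0),p[1]-50
cv2.imwrite('pics/zs1.png',cv2.resize(c['frame'][y:y+80,x:x+100],None,fx=7,fy=7,interpolation=cv2.INTER_CUBIC)); print(x,y)"
```

```text
t 7.7 tcp [ 0.5122 -0.0413  0.0741] yaw 90.04 w 0.0199 F [-0.1 -0.1 -0.2] j [ 36.  27. -46. 114.  26.  49.  66.]
0 [[316.75167055 195.04395033]] [[319.54450261 193.84792509]]
0.035 [[316.87161123 189.02378697]] [[319.7167264  187.82115932]]
0.07 [[316.99617088 182.77214529]] [[319.89549253 181.56337702]]
[316 195]
266 145
```

View pics/zs1.png

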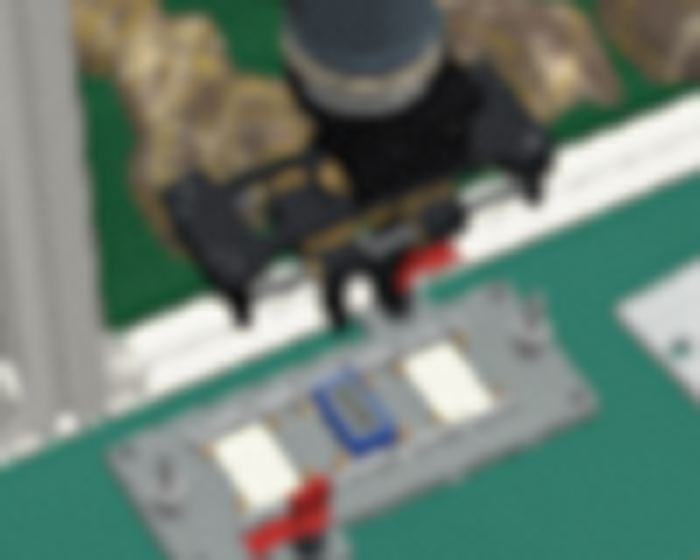

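```bash
python3 -m creep '[{"xyz":[0,0,0],"spin":0},{"xyz":[0,0,0],"spin":0},{"xyz":[0,0,0],"spin":0},{"xyz":[0,0,0],"spin":0},{"xyz":[0,0,0],"spin":0},{"xyz":[0,3,0],"spin":0},{"xyz":[0,6,0],"spin":0},{"xyz":[0,7.8,0],"spin":0},{"xyz":[0,8.6,0],"spin":0},{"xyz":[0,8.6,0],"spin":0},{"xyz":[0,8.6,0],"spin":0},{"xyz":[0,8.6,0],"spin":0}]' 5.0; python3 -c "
from h import *
st();snap('wrist','w7');go([.512,-.0411,-.018],90)"
```

```text
clock: 8.9
tcp_pos: [0.5134, -0.0411, -0.011]
ee_rot: [[-0.001, 0.002, -1.0], [1.0, -0.0, -0.001], [-0.0, -1.0, -0.002]]
contact_force: [-0.3, -0.4, -0.9]
width: 0.0499
t 8.9 tcp [ 0.5134 -0.0411 -0.011 ] yaw 90.04 w 0.0499 F [-0.3 -0.4 -0.9] j [ 31.  34. -40. 117.  34.  41.  59.]
-> [ 0.512  -0.0411 -0.018 ] 90 xyz [0.   0.7  0.13] spin 0.04 alt -179.96
```

View pics/w7.png

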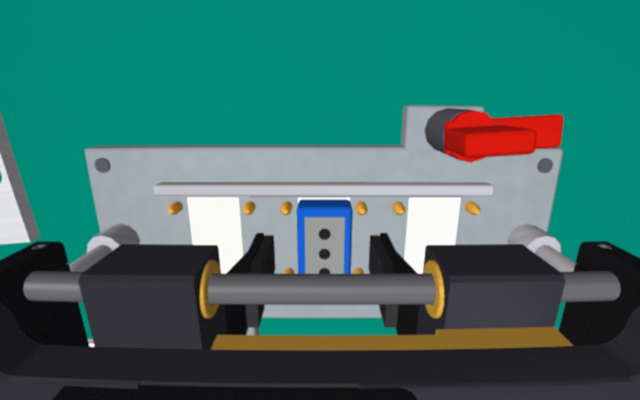

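```bash
python3 -c "
from h import *
c=load('s1')
t=np.array([.5122,-.0413,.0741])
for x in (0,-.03,.03):
  for h in (.03,.05,.07,.09,.11):print(x,h,proj(c,t+np.array([x,.095,h])).round(1),proj(c,t+np.array([x,-.095,h])).round(1))
"
```

```text
0 0.03 [[293.8 199.6]] [[338.9 180.5]]
0 0.05 [[293.7 196.1]] [[339.2 177. ]]
0 0.07 [[293.5 192.6]] [[339.5 173.4]]
0 0.09 [[293.3 188.9]] [[339.8 169.7]]
0 0.11 [[293.1 185.2]] [[340.1 165.9]]
-0.03 0.03 [[297.7 205.4]] [[343.1 185.9]]
-0.03 0.05 [[297.6 202. ]] [[343.5 182.4]]
-0.03 0.07 [[297.4 198.4]] [[343.8 178.7]]
-0.03 0.09 [[297.3 194.8]] [[344.2 175.1]]
-0.03 0.11 [[297.1 191.1]] [[344.6 171.3]]
0.03 0.03 [[290.1 194. ]] [[334.8 175.3]]
0.03 0.05 [[289.8 190.5]] [[335.  171.8]]
0.03 0.07 [[289.6 186.9]] [[335.3 168.1]]
0.03 0.09 [[289.4 183.2]] [[335.6 164.4]]
0.03 0.11 [[289.1 179.4]] [[335.8 160.6]]
```

```bash
python3 -m creep '[{"xyz":[0,0.5,0],"spin":0},{"xyz":[0,0.5,0],"spin":0},{"xyz":[0,0.5,0],"spin":0}]'; python3 -m creep '[{"xyz":[0,0,0],"spin":0},{"xyz":[0,0,0],"spin":0},{"xyz":[0,0,0],"spin":0},{"xyz":[0,0,0],"spin":0},{"xyz":[0,0,0],"spin":0},{"xyz":[0,0,0],"spin":0}]' 2 25
```

```text
clock: 9.25
tcp_pos: [0.5123, -0.0412, -0.0171]
ee_rot: [[-0.001, -0.0, -1.0], [1.0, -0.0, -0.001], [-0.0, -1.0, 0.0]]
contact_force: [0.6, 0.3, 0.1]
width: 0.05
clock: 9.85
tcp_pos: [0.5125, -0.0411, -0.017]
ee_rot: [[-0.001, 0.0, -1.0], [1.0, -0.0, -0.001], [-0.0, -1.0, -0.0]]
contact_force: [0.0, 0.3, 0.6]
width: 0.0275
```

```bash
python3 -m creep '[{"xyz":[0,-2,0],"spin":0},{"xyz":[0,-6,0],"spin":0},{"xyz":[0,-10,0],"spin":0}]'; python3 -c "
from h import *
o=st();go([.4451,.354,.0],96)
snap('wrist','w8')"
```

```text
clock: 10.15
tcp_pos: [0.5115, -0.0409, 0.0834]
ee_rot: [[-0.001, -0.002, -1.0], [1.0, 0.001, -0.001], [0.001, -1.0, 0.002]]
contact_force: [1.0, -0.4, -0.0]
width: 0.0277
t 10.2 tcp [ 0.5115 -0.0409  0.0834] yaw 90.08 w 0.0277 F [ 1.  -0.4 -0. ] j [ 37.  26. -47. 114.  25.  51.  67.]
-> [0.4451 0.354  0.    ] 96 xyz [39.5   8.38  6.57] spin -5.92 alt 174.08
```

View pics/w8.png

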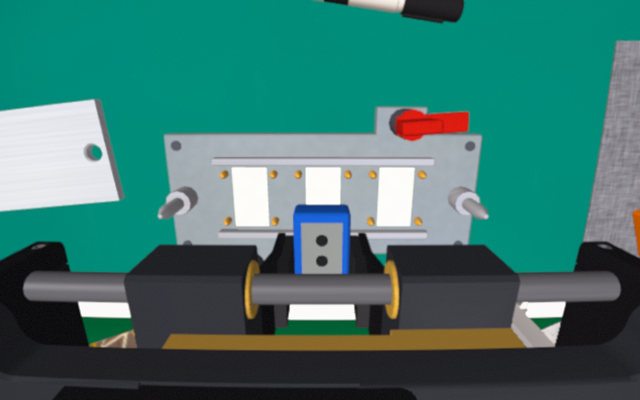

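Blue is held (centre about (322,245)). Move over the pad.

```bash
python3 -m creep '[{"xyz":[0,0,3],"spin":0},{"xyz":[20,0,6.6],"spin":-3},{"xyz":[39.5,0,6.6],"spin":-5.9},{"xyz":[39.5,0,6.6],"spin":-5.9},{"xyz":[39.5,0,6.6],"spin":-5.9},{"xyz":[39.5,0,6.6],"spin":-5.9},{"xyz":[39.5,0,6.6],"spin":-5.9},{"xyz":[39.5,0,6.6],"spin":-5.9},{"xyz":[39.5,4,6.6],"spin":-5.9},{"xyz":[39.5,7,6.6],"spin":-5.9},{"xyz":[39.5,7,6.6],"spin":-5.9},{"xyz":[39.5,7,6.6],"spin":-5.9},{"xyz":[39.5,7,6.6],"spin":-5.9}]'; python3 -c "
from h import *
o=st();go([.4451,.354,-.0235],96)
snap('wrist','w9')"
```

```text
clock: 11.5
tcp_pos: [0.4473, 0.3534, 0.0143]
ee_rot: [[-0.102, 0.002, -0.995], [0.995, 0.001, -0.102], [0.0, -1.0, -0.002]]
contact_force: [-0.8, 0.6, 0.2]
width: 0.0276
t 11.5 tcp [0.4473 0.3534 0.0143] yaw 95.85 w 0.0276 F [-0.8  0.6  0.2] j [-10.  37. -44. 109.  34.  48.  23.]
-> [ 0.4451  0.354  -0.0235] 96 xyz [0.08 3.78 0.22] spin -0.15 alt 179.85
```

View pics/w9.png

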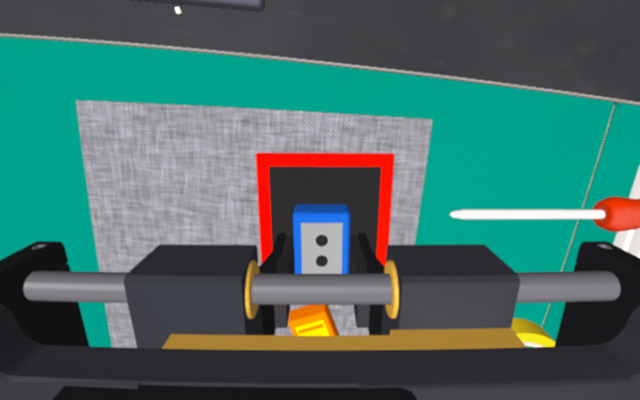

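```bash
python3 -m creep '[{"xyz":[0,2,0.1],"spin":0},{"xyz":[0,3.2,0.1],"spin":0},{"xyz":[0,3.7,0.1],"spin":0},{"xyz":[0,3.7,0.1],"spin":0},{"xyz":[0,3.7,0.1],"spin":0},{"xyz":[0,3.7,0.1],"spin":0}]'; python3 -c "
from h import *
o=st()"
```

```text
clock: 12.15
tcp_pos: [0.4454, 0.3539, -0.0236]
ee_rot: [[-0.103, 0.001, -0.995], [0.995, 0.0, -0.103], [0.0, -1.0, -0.001]]
contact_force: [-0.1, -0.4, -0.1]
width: 0.0277
t 12.2 tcp [ 0.4454  0.3539 -0.0236] yaw 95.93 w 0.0277 F [-0.1 -0.4 -0.1] j [-12.  40. -42. 110.  37.  44.  21.]
```

```bash
python3 -m creep '[{"xyz":[0,0.1,0],"spin":0},{"xyz":[0,0.1,0],"spin":0},{"xyz":[0,0.1,0],"spin":0},{"xyz":[0,0.1,0],"spin":0},{"xyz":[0,-4,0],"spin":0},{"xyz":[0,-9,0],"spin":0},{"xyz":[0,-9,0],"spin":0},{"xyz":[0,-9,-5],"spin":-10},{"xyz":[0,-9,-9],"spin":-18},{"xyz":[0,-9,-9],"spin":-18},{"xyz":[0,-9,-9],"spin":-18},{"xyz":[0,-9,-9],"spin":-18}]' 5; python3 -c "
from h import *
o=st();go([.535,.3593,-.010],114)
snap('wrist','w10')"
```

```text
clock: 13.35
tcp_pos: [0.533, 0.3633, 0.0657]
ee_rot: [[-0.407, -0.001, -0.914], [0.914, -0.0, -0.407], [0.0, -1.0, 0.001]]
contact_force: [-1.1, -0.2, 0.1]
width: 0.0502
t 13.3 tcp [0.533  0.3633 0.0657] yaw 114.00 w 0.0502 F [-1.1 -0.2  0.1] j [ -5.  41. -50.  97.  35.  60.  48.]
-> [ 0.535   0.3593 -0.01  ] 114 xyz [-0.45  7.57 -0.03] spin -0.00 alt 180.00
```

View pics/w10.png

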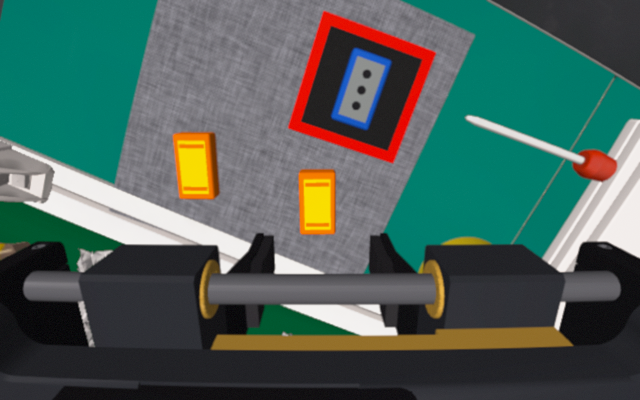

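```bash
python3 - <<'E'
from h import *
for b in blobs("w10","yellow",(150,100,350,245)):print(rect("w10",b,.018))
for b in blobs("w10","blue",(300,10,450,160)):print(rect("w10",b,.021))
E
```

```text
(array([0.56250739, 0.27010248]), (19.591466903686523, 3.1435160636901855), -66.06196784973145)
(array([0.53483112, 0.35881683]), (40.1417236328125, 20.079309463500977), 24.396451950073242)
(array([0.54417584, 0.26197833]), (35.547447204589844, 20.175537109375), 23.43422508239746)
(array([0.44567224, 0.35229089]), (50.5998420715332, 29.294281005859375), 5.994247913360596)
```

```bash
python3 -m creep '[{"xyz":[-0.5,4,0],"spin":0},{"xyz":[-0.5,7,0],"spin":0},{"xyz":[-0.5,8.6,0],"spin":0},{"xyz":[-0.5,9.2,0],"spin":0},{"xyz":[-0.5,9.2,0],"spin":0},{"xyz":[-0.5,9.2,0],"spin":0}]';  python3 -m creep '[{"xyz":[0,0,0],"spin":0},{"xyz":[0,0,0],"spin":0},{"xyz":[0,0,0],"spin":0},{"xyz":[0,0,0],"spin":0},{"xyz":[0,0,0],"spin":0},{"xyz":[0,0,0],"spin":0}]' 2 25; python3 -m creep '[{"xyz":[0,-3,0],"spin":0},{"xyz":[0,-7,0],"spin":0},{"xyz":[0,-11,0],"spin":0},{"xyz":[0,-11,0],"spin":0}]';python3 -c "
from h import *
o=st();go([.512,.0189,.05],90)
snap('wrist','w11')"
```

```text
clock: 14.0
tcp_pos: [0.5371, 0.3597, -0.0246]
ee_rot: [[-0.406, 0.002, -0.914], [0.914, 0.002, -0.406], [0.001, -1.0, -0.002]]
contact_force: [-0.2, 0.1, 0.2]
width: 0.0503
clock: 14.6
tcp_pos: [0.5368, 0.3588, -0.0256]
ee_rot: [[-0.406, 0.001, -0.914], [0.914, 0.0, -0.406], [0.0, -1.0, -0.001]]
contact_force: [-0.0, 0.2, 2.8]
width: 0.0277
clock: 15.0
tcp_pos: [0.539, 0.3617, 0.0897]
ee_rot: [[-0.406, 0.008, -0.914], [0.914, 0.006, -0.406], [0.003, -1.0, -0.01]]
contact_force: [0.0, 0.4, -0.3]
width: 0.0276
t 15.0 tcp [0.539  0.3617 0.0897] yaw 113.95 w 0.0276 F [ 0.   0.4 -0.3] j [ -4.  39. -51.  96.  34.  61.  49.]
-> [0.512  0.0189 0.05  ] 90 xyz [-30.25   3.73  16.42] spin 23.95 alt -156.05
```

View pics/w11.png

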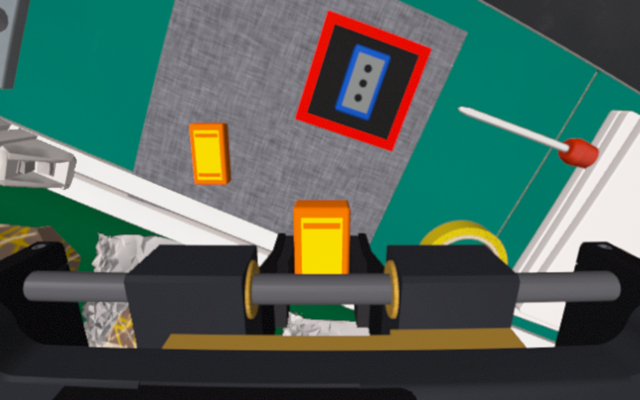

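```bash
python3 -c "
from h import *
go([.47,.25,.08],90);go([.48,.0189,.08],90);go([.514,.0189,.05],90)"
```

```text
-> [0.47 0.25 0.08] 90 xyz [-7.3   0.62 10.67] spin 23.94 alt -156.06
-> [0.48   0.0189 0.08  ] 90 xyz [-28.82   0.55  19.13] spin 23.94 alt -156.06
-> [0.514  0.0189 0.05  ] 90 xyz [-30.21   3.57  16.04] spin 23.94 alt -156.06
```

```bash
python3 -m creep '[{"xyz":[-3,0.5,4.5],"spin":8},{"xyz":[-7.3,0.5,9],"spin":16},{"xyz":[-12,0.5,12],"spin":24},{"xyz":[-28.8,0.5,19],"spin":24},{"xyz":[-28.8,0.5,19],"spin":24},{"xyz":[-28.8,0.5,19],"spin":24},{"xyz":[-28.8,0.5,19],"spin":24},{"xyz":[-28.8,0.5,19],"spin":24},{"xyz":[-30.2,2,16],"spin":24},{"xyz":[-30.2,3.5,16],"spin":24},{"xyz":[-30.2,3.5,16],"spin":24},{"xyz":[-30.2,3.5,16],"spin":24},{"xyz":[-30.2,3.5,16],"spin":24}]';python3 -c "
from h import *
o=st();go([.514,.0189,-.015],90)
snap('wrist','w12')"
```

```text
clock: 16.35
tcp_pos: [0.5123, 0.0182, 0.0491]
ee_rot: [[-0.001, -0.0, -1.0], [1.0, -0.0, -0.001], [-0.0, -1.0, 0.0]]
contact_force: [0.1, -0.1, 0.7]
width: 0.0276
t 16.4 tcp [0.5123 0.0182 0.0491] yaw 90.03 w 0.0276 F [ 0.1 -0.1  0.7] j [ 29.  29. -46. 115.  29.  47.  57.]
-> [ 0.514   0.0189 -0.015 ] 90 xyz [ 0.07  6.41 -0.17] spin 0.03 alt -179.97
```

View pics/w12.png

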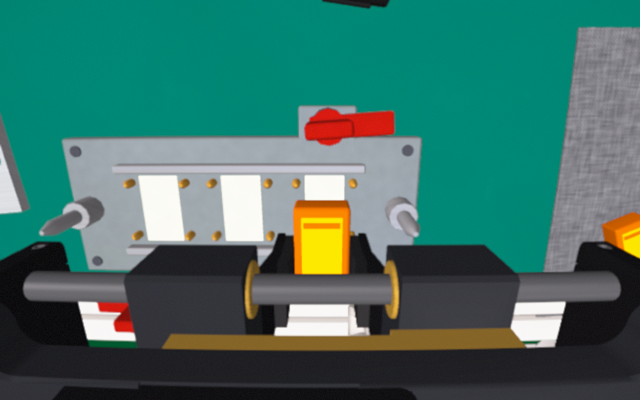

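```bash
python3 - <<'E'
from h import *
c=load("w12")
for dx in (0,-.002,-.004): print(dx,proj(c,[[.5123+dx-.025,.0182-.014,.0927],[.5123+dx-.025,.0182+.014,.0927],[.5123+dx-.025,.0182,.0767]]).round(1).tolist())
cv2.imwrite("pics/z12.png",cv2.resize(frame("w12")[190:280,280:370],None,fx=6,fy=6))
E
```

```text
0 [[295.0, 210.3], [353.0, 210.3], [323.7, 200.8]]
-0.002 [[294.9, 206.3], [353.1, 206.3], [323.8, 197.2]]
-0.004 [[294.8, 202.3], [353.2, 202.4], [323.8, 193.5]]
```

View pics/z12.png

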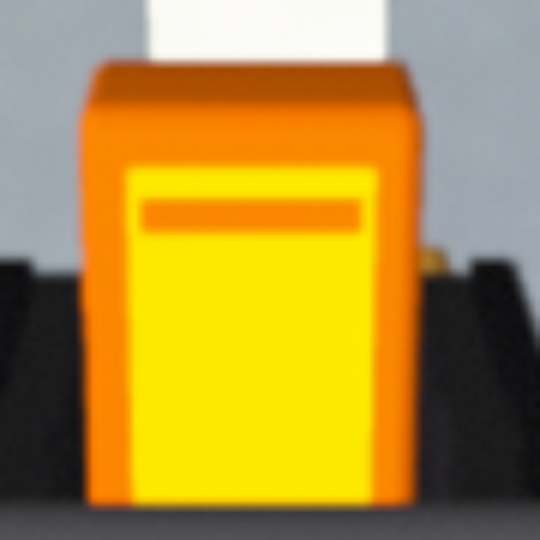

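```bash
python3 -m creep '[{"xyz":[0.1,2.5,-0.1],"spin":0},{"xyz":[0.1,4.2,-0.1],"spin":0},{"xyz":[0.1,5.4,-0.1],"spin":0},{"xyz":[0.1,6,-0.1],"spin":0},{"xyz":[0.1,6.3,-0.1],"spin":0},{"xyz":[0.1,6.4,-0.1],"spin":0},{"xyz":[0.1,6.4,-0.1],"spin":0}]';python3 -c "
from h import *
o=st()
snap('wrist','w13')"
```

```text
clock: 17.1
tcp_pos: [0.5144, 0.0187, -0.0146]
ee_rot: [[0.001, 0.001, -1.0], [1.0, -0.0, 0.001], [-0.0, -1.0, -0.001]]
contact_force: [0.1, -0.1, -0.4]
width: 0.0277
t 17.1 tcp [ 0.5144  0.0187 -0.0146] yaw 89.96 w 0.0277 F [ 0.1 -0.1 -0.4] j [ 25.  35. -41. 117.  35.  41.  51.]
```

View pics/w13.png

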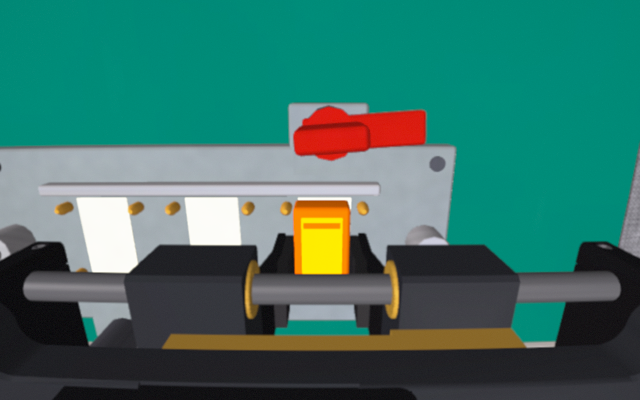

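```bash
python3 -m creep '[{"xyz":[0.08,0.1,0.15],"spin":0},{"xyz":[0.08,0.15,0.15],"spin":0},{"xyz":[0.08,0.15,0.15],"spin":0}]'; python3 -m creep '[{"xyz":[0,0,0],"spin":0},{"xyz":[0,0,0],"spin":0},{"xyz":[0,0,0],"spin":0},{"xyz":[0,-2,0],"spin":0},{"xyz":[0,-7,0],"spin":0},{"xyz":[0,-12,0],"spin":0},{"xyz":[0,-12,-1],"spin":0},{"xyz":[0,-12,-1],"spin":0}]' 4.2; python3 -c "
from h import *
o=st()
snap('wrist','w14')
for b in blobs('w14','orange',(200,100,450,245),rng=((8,120,120),(21,255,255))):print(rect('w14',b,.028),cv2.boundingRect(b))
for b in blobs('w14','yellow',(200,100,450,245)):print(rect('w14',b,.028))
"
```

```text
clock: 17.45
tcp_pos: [0.5129, 0.0194, -0.0157]
ee_rot: [[0.001, 0.001, -1.0], [1.0, -0.001, 0.001], [-0.001, -1.0, -0.001]]
contact_force: [-1.6, -0.8, 5.6]
width: 0.028
clock: 18.25
tcp_pos: [0.5242, 0.0191, 0.1046]
ee_rot: [[0.002, 0.004, -1.0], [1.0, -0.0, 0.002], [-0.0, -1.0, -0.004]]
contact_force: [-0.8, 0.1, -0.1]
width: 0.0421
t 18.2 tcp [0.5242 0.0191 0.1046] yaw 89.89 w 0.0421 F [-0.8  0.1 -0.1] j [ 32.  26. -50. 111.  25.  53.  60.]
(array([0.51002094, 0.01802751]), (50.74364471435547, 27.471622467041016), 0.6564851999282837) (305, 147, 34, 60)
(array([0.5114924 , 0.01841126]), (40.2821044921875, 20.438308715820312), -0.13123321533203125)
```

View pics/w14.png

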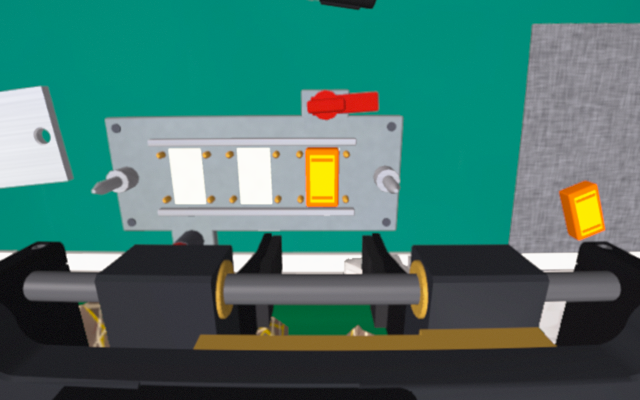

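```bash
python3 - <<'E'
from h import *
for b in blobs('w14','yellow',(540,150,640,245)):print(rect('w14',b,.018))
go([.47,.0191,.1],113.7);go([.48,.25,.09],113.7);go([.545,.263,.065],113.7)
E
```

```text
(array([0.54604608, 0.26406577]), (40.944854736328125, 20.74984359741211), 23.616151809692383)
-> [0.47   0.0191 0.1   ] 113.7 xyz [0.02 0.31 5.23] spin -23.79 alt 156.21
-> [0.48 0.25 0.09] 113.7 xyz [23.11  1.3   4.26] spin -23.79 alt 156.21
-> [0.545 0.263 0.065] 113.7 xyz [24.42  3.8  -2.23] spin -23.79 alt 156.21
```

```bash
python3 -m creep '[{"xyz":[0,0,4.5],"spin":0},{"xyz":[23,1,4.5],"spin":-5},{"xyz":[23,1,4.5],"spin":-10},{"xyz":[23,1,4.5],"spin":-16},{"xyz":[23,1,4.5],"spin":-23.8},{"xyz":[23,1,4.5],"spin":-23.8},{"xyz":[24.4,3.5,-2],"spin":-23.8},{"xyz":[24.4,3.5,-2.2],"spin":-23.8},{"xyz":[24.4,3.5,-2.2],"spin":-23.8},{"xyz":[24.4,3.5,-2.2],"spin":-23.8},{"xyz":[24.4,3.5,-2.2],"spin":-23.8},{"xyz":[24.4,3.5,-2.2],"spin":-23.8}]' 5 25;python3 -c "
from h import *
o=st();
snap('wrist','w15')
for b in blobs('w15','yellow',(200,100,450,260)):
  c,s,a=rect('w15',b,.018);print(c,s,a)
go([.5455,.263,-.0265],113.7)"
```

```text
clock: 19.5
tcp_pos: [0.5436, 0.2631, 0.0685]
ee_rot: [[-0.404, -0.0, -0.915], [0.915, -0.001, -0.404], [-0.0, -1.0, 0.001]]
contact_force: [0.3, -0.3, -0.2]
width: 0.05
t 19.5 tcp [0.5436 0.2631 0.0685] yaw 113.81 w 0.0500 F [ 0.3 -0.3 -0.2] j [  6.  37. -51. 102.  34.  57.  55.]
[0.54580591 0.26300162] (39.78439712524414, 20.576061248779297) 23.78672981262207
-> [ 0.5455  0.263  -0.0265] 113.7 xyz [-0.06  9.52 -0.14] spin 0.09 alt -179.91
```

View pics/w15.png

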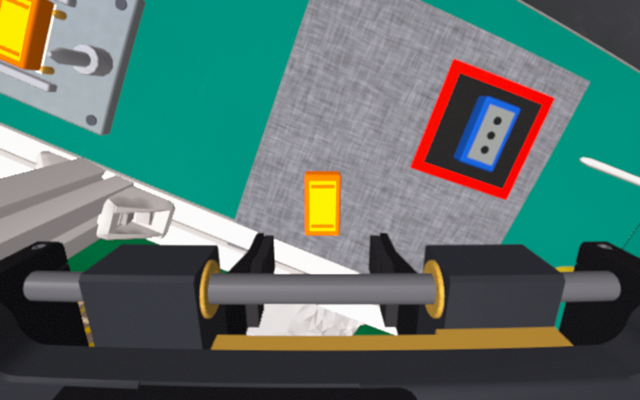

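```bash
python3 -m creep '[{"xyz":[-0.05,4,-0.1],"spin":0},{"xyz":[-0.05,7,-0.1],"spin":0},{"xyz":[-0.05,8.8,-0.1],"spin":0},{"xyz":[-0.05,9.4,-0.1],"spin":0},{"xyz":[-0.05,9.4,-0.1],"spin":0},{"xyz":[-0.05,9.4,-0.1],"spin":0},{"xyz":[-0.05,9.4,-0.1],"spin":0}]';  python3 -m creep '[{"xyz":[0,0,0],"spin":0},{"xyz":[0,0,0],"spin":0},{"xyz":[0,0,0],"spin":0},{"xyz":[0,0,0],"spin":0},{"xyz":[0,0,0],"spin":0},{"xyz":[0,0,0],"spin":0}]' 2 25; python3 -m creep '[{"xyz":[0,-3,0],"spin":0},{"xyz":[0,-7,0],"spin":0},{"xyz":[0,-11,0],"spin":0},{"xyz":[0,-11,4],"spin":0},{"xyz":[0,-11,8],"spin":0},{"xyz":[0,-11,8],"spin":0}]';python3 -c "
from h import *
o=st();go([.48,-.1011,.08],90);go([.513,-.1006,.05],90)
snap('wrist','w16')"
```

```text
clock: 20.25
tcp_pos: [0.5468, 0.264, -0.0241]
ee_rot: [[-0.403, 0.002, -0.915], [0.915, 0.001, -0.403], [0.0, -1.0, -0.003]]
contact_force: [1.0, -0.3, 0.3]
width: 0.0502
clock: 20.85
tcp_pos: [0.5459, 0.2634, -0.0254]
ee_rot: [[-0.403, 0.0, -0.915], [0.915, 0.0, -0.403], [-0.0, -1.0, -0.0]]
contact_force: [-0.1, -0.2, 1.6]
width: 0.0278
clock: 21.45
tcp_pos: [0.4669, 0.228, 0.0835]
ee_rot: [[-0.405, -0.004, -0.914], [0.914, -0.006, -0.405], [-0.004, -1.0, 0.006]]
contact_force: [0.4, 0.9, -0.9]
width: 0.0276
t 21.4 tcp [0.4669 0.228  0.0835] yaw 113.92 w 0.0276 F [ 0.4  0.9 -0.9] j [ 11.  30. -55. 112.  31.  54.  55.]
-> [ 0.48   -0.1011  0.08  ] 90 xyz [-30.61   0.54  12.15] spin 23.92 alt -156.08
-> [ 0.513  -0.1006  0.05  ] 90 xyz [-31.9    3.53   9.09] spin 23.92 alt -156.08
```

View pics/w16.png

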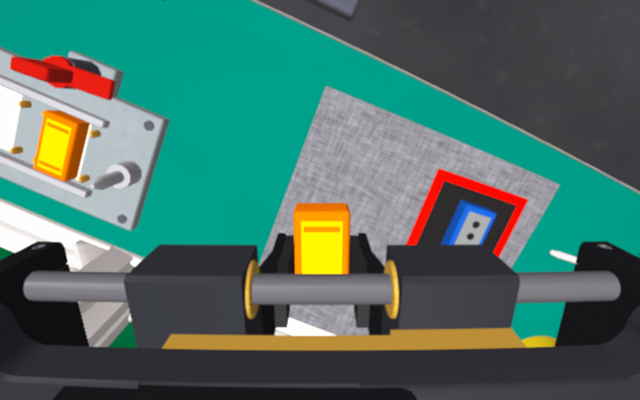

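```bash
python3 -m creep '[{"xyz":[-30.6,0.4,12],"spin":8},{"xyz":[-30.6,0.4,12],"spin":16},{"xyz":[-30.6,0.4,12],"spin":24},{"xyz":[-30.6,0.4,12],"spin":24},{"xyz":[-30.6,0.4,12],"spin":24},{"xyz":[-30.6,0.4,12],"spin":24},{"xyz":[-30.6,0.4,12],"spin":24},{"xyz":[-30.6,0.4,12],"spin":24},{"xyz":[-31.9,2,9],"spin":24},{"xyz":[-31.9,3.5,9],"spin":24},{"xyz":[-31.9,3.5,9],"spin":24},{"xyz":[-31.9,3.5,9],"spin":24},{"xyz":[-31.9,3.5,9],"spin":24}]';python3 -c "
from h import *
o=st();go([.5128,-.1006,-.0155],90)
snap('wrist','w17')
cv2.imwrite('pics/z17.png',cv2.resize(frame('w17')[120:280,220:420],None,fx=4,fy=3.5))"
```

```text
clock: 22.8
tcp_pos: [0.5186, -0.0966, 0.0499]
ee_rot: [[0.003, 0.0, -1.0], [1.0, -0.0, 0.003], [-0.0, -1.0, -0.0]]
contact_force: [0.2, -1.1, -1.5]
width: 0.0276
t 22.8 tcp [ 0.5186 -0.0966  0.0499] yaw 89.81 w 0.0276 F [ 0.2 -1.1 -1.5] j [ 41.  30. -46. 113.  29.  48.  69.]
-> [ 0.5128 -0.1006 -0.0155] 90 xyz [-0.4   6.54  0.58] spin -0.19 alt 179.81
```

View pics/z17.png

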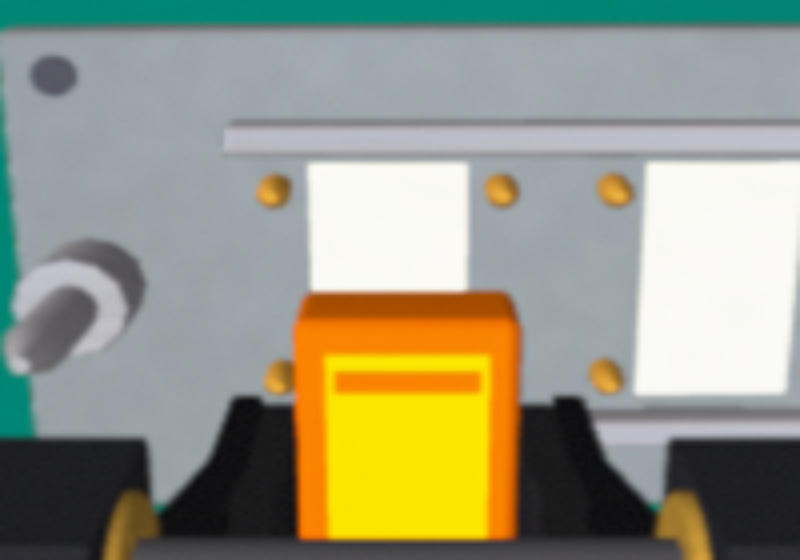

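```bash
python3 -m creep '[{"xyz":[-0.35,0,0.6],"spin":-0.2},{"xyz":[-0.35,2,0.6],"spin":-0.2},{"xyz":[-0.35,2.5,0.6],"spin":-0.2},{"xyz":[-0.35,2.5,0.6],"spin":-0.2}]';python3 -c "
from h import *
o=st();go([.5118,-.1001,-.0155],90)"
```

```text
clock: 23.25
tcp_pos: [0.5117, -0.1009, 0.0241]
ee_rot: [[0.001, -0.002, -1.0], [1.0, -0.0, 0.001], [-0.0, -1.0, 0.002]]
contact_force: [-0.7, 1.1, -0.6]
width: 0.0274
t 23.2 tcp [ 0.5117 -0.1009  0.0241] yaw 89.94 w 0.0274 F [-0.7  1.1 -0.6] j [ 41.  32. -44. 115.  31.  45.  68.]
-> [ 0.5118 -0.1001 -0.0155] 90 xyz [ 0.08  3.96 -0.02] spin -0.06 alt 179.94
```

```bash
python3 -m creep '[{"xyz":[0.08,2,0],"spin":0},{"xyz":[0.08,3,0],"spin":0},{"xyz":[0.08,3.6,0],"spin":0},{"xyz":[0.08,3.9,0],"spin":0},{"xyz":[0.08,4,0],"spin":0},{"xyz":[0.08,4,0],"spin":0},{"xyz":[0.08,4,0],"spin":0}]';python3 -c "
from h import *
o=st()
snap('wrist','w18')
cv2.imwrite('pics/z18.png',cv2.resize(frame('w18')[120:280,220:420],None,fx=4,fy=3.5))"
```

```text
clock: 23.95
tcp_pos: [0.5131, -0.0999, -0.0151]
ee_rot: [[0.001, 0.001, -1.0], [1.0, -0.0, 0.001], [-0.0, -1.0, -0.001]]
contact_force: [0.0, -0.2, -0.3]
width: 0.0276
t 23.9 tcp [ 0.5131 -0.0999 -0.0151] yaw 89.95 w 0.0276 F [ 0.  -0.2 -0.3] j [ 38.  35. -41. 116.  35.  41.  64.]
```

View pics/z18.png

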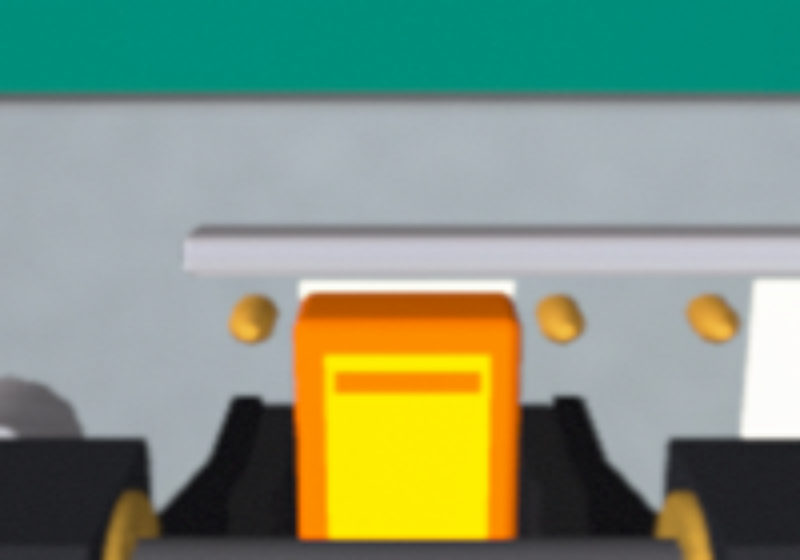

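```bash
python3 -m creep '[{"xyz":[0,0.05,0.1],"spin":0},{"xyz":[0,0.1,0.1],"spin":0},{"xyz":[0,0.1,0.1],"spin":0},{"xyz":[0,0.1,0.1],"spin":0}]'; python3 -m creep '[{"xyz":[0,0,0],"spin":0},{"xyz":[0,0,0],"spin":0},{"xyz":[0,0,0],"spin":0},{"xyz":[0,-2,0],"spin":0},{"xyz":[0,-7,0],"spin":0},{"xyz":[0,-12,0],"spin":0},{"xyz":[0,-13,-1],"spin":0},{"xyz":[0,-13,-1],"spin":0}]' 4.2; python3 -c "
from h import *
o=st()
snap('wrist','w19')
for b in blobs('w19','orange',(150,100,550,245),rng=((8,120,120),(21,255,255))):print(rect('w19',b,.028),cv2.boundingRect(b))
for b in blobs('w19','yellow',(150,100,550,245)):print(rect('w19',b,.028))
"
```

```text
clock: 24.4
tcp_pos: [0.5128, -0.0999, -0.0154]
ee_rot: [[0.001, 0.002, -1.0], [1.0, -0.001, 0.001], [-0.001, -1.0, -0.002]]
contact_force: [-0.7, -0.2, 6.5]
width: 0.0278
clock: 25.2
tcp_pos: [0.5241, -0.1001, 0.1157]
ee_rot: [[0.001, 0.005, -1.0], [1.0, -0.001, 0.001], [-0.001, -1.0, -0.005]]
contact_force: [-1.1, -0.0, -0.6]
width: 0.0419
t 25.2 tcp [ 0.5241 -0.1001  0.1157] yaw 89.92 w 0.0419 F [-1.1 -0.  -0.6] j [ 45.  26. -50. 110.  24.  55.  74.]
(array([ 0.51207788, -0.1011825 ]), (49.764808654785156, 27.50983428955078), -0.08586883544921875) (306, 148, 32, 57)
(array([0.51028204, 0.01839213]), (50.049312591552734, 36.97226333618164), -0.11696624755859375) (436, 146, 47, 57)
(array([ 0.51320728, -0.1011782 ]), (40.07624816894531, 20.319385528564453), -0.08618927001953125)
(array([0.51141666, 0.01878825]), (40.31852340698242, 20.77524757385254), -0.08391571044921875)
```

View pics/w19.png

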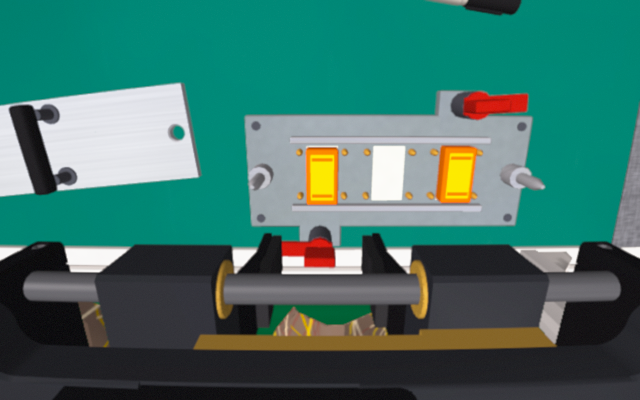

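```bash
python3 -c "
from h import *
go([.535,-.343,.2],95)"
```

```text
-> [ 0.535 -0.343  0.2  ] 95 xyz [-24.29  -8.62  -1.36] spin -5.08 alt 174.92
```

```bash
python3 -m creep '[{"xyz":[-5,-5,0],"spin":-1},{"xyz":[-24.3,-8.5,-1.3],"spin":-5},{"xyz":[-24.3,-8.5,-1.3],"spin":-5},{"xyz":[-24.3,-8.5,-1.3],"spin":-5},{"xyz":[-24.3,-8.5,-1.3],"spin":-5},{"xyz":[-24.3,-8.5,-1.3],"spin":-5},{"xyz":[-24.3,-8.5,-1.3],"spin":-5},{"xyz":[-24.3,-8.5,-1.3],"spin":-5},{"xyz":[-24.3,-8.5,-1.3],"spin":-5}]' 5;python3 -c "
from h import *
o=st();snap('wrist','w20')"
```

```text
clock: 26.15
tcp_pos: [0.5343, -0.3397, 0.1975]
ee_rot: [[-0.09, -0.002, -0.996], [0.996, 0.002, -0.09], [0.002, -1.0, 0.002]]
contact_force: [0.2, -0.3, 0.4]
width: 0.0499
t 26.1 tcp [ 0.5343 -0.3397  0.1975] yaw 95.19 w 0.0499 F [ 0.2 -0.3  0.4] j [ 62.  30. -49.  91.  24.  70. 104.]
```

View pics/w20.png

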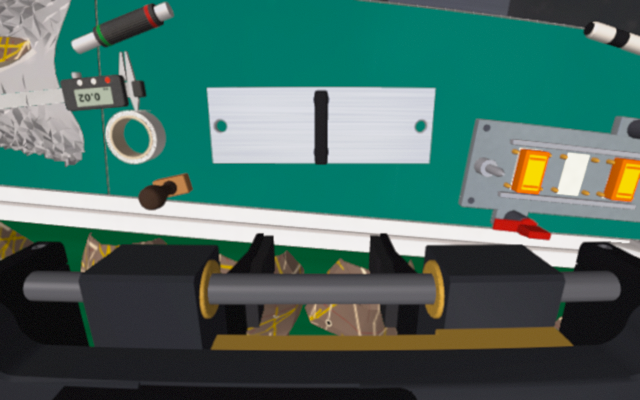

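```bash
python3 - <<'E'
from h import *
n="w20";c=load(n)
f=cv2.cvtColor(frame(n),cv2.COLOR_BGR2HSV)
g=cv2.inRange(f,np.array((75,120,40)),np.array((95,255,255)))
k=np.zeros_like(g);k[95:160,212:432]=255
cs,_=cv2.findContours(g&k,cv2.RETR_EXTERNAL,cv2.CHAIN_APPROX_NONE)
for x in cs:
    if cv2.contourArea(x)>20: print("hole",x.reshape(-1,2).mean(0),onz(c,[x.reshape(-1,2).mean(0)],.006).round(4),cv2.boundingRect(x))
pl=blobs(n,"p",(200,80,445,170),rng=((0,0,130),(180,70,255)),amin=1000)
P=np.vstack(pl);print("plate",rect(n,P,.008))
hb=blobs(n,"h",(305,80,340,175),rng=((0,0,0),(180,255,70)),amin=100)
for b in hb:print("bar",rect(n,b,.045),cv2.boundingRect(b))
# second view w1 triangulate handle holes
E
```

```text
hole [419.92 125.72] [[ 0.4751 -0.2328  0.006 ]] (416, 121, 9, 11)
hole [221.         125.80769231] [[ 0.4957 -0.459   0.006 ]] (217, 121, 9, 10)
plate (array([ 0.48565878, -0.34559186]), (253.57925415039062, 85.03746032714844), -84.90462827682495)
bar (array([ 0.48577509, -0.34575885]), (73.8210220336914, 13.056391716003418), 5.425695896148682) (314, 91, 14, 74)
```

```bash
python3 -c "
from h import *
go([.4855,-.3458,.05],95.2)"; python3 -m creep '[{"xyz":[-0.2,5,2.5],"spin":0},{"xyz":[-0.2,10,5],"spin":0},{"xyz":[-0.2,14.6,5],"spin":0},{"xyz":[-0.2,14.6,5],"spin":0},{"xyz":[-0.2,14.6,5],"spin":0},{"xyz":[-0.2,14.6,5],"spin":0},{"xyz":[-0.2,14.6,5],"spin":0},{"xyz":[-0.2,14.6,5],"spin":0}]';python3 -c "
from h import *
o=st();snap('wrist','w21');go([.4855,-.3458,-.011],95.2)"
```

```text
-> [ 0.4855 -0.3458  0.05  ] 95.2 xyz [-0.15 14.79  4.92] spin -0.02 alt 179.98
clock: 27.0
tcp_pos: [0.4866, -0.3495, 0.0545]
ee_rot: [[-0.087, 0.003, -0.996], [0.996, -0.002, -0.087], [-0.002, -1.0, -0.003]]
contact_force: [-0.5, -0.8, 0.2]
width: 0.0501
t 27.0 tcp [ 0.4866 -0.3495  0.0545] yaw 94.98 w 0.0501 F [-0.5 -0.8  0.2] j [ 64.  36. -45. 104.  31.  53. 100.]
-> [ 0.4855 -0.3458 -0.011 ] 95.2 xyz [0.39 6.51 0.04] spin -0.24 alt 179.76
```

View pics/w21.png

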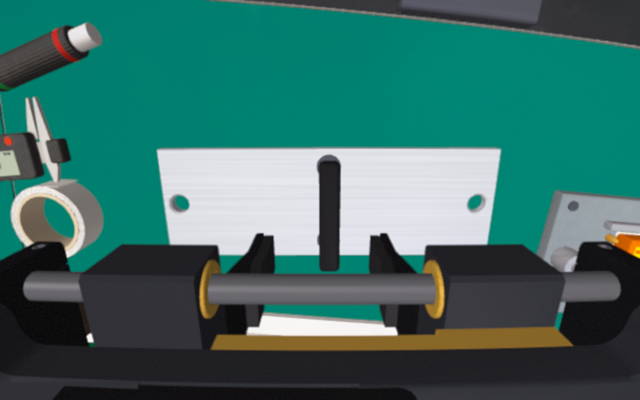

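```bash
python3 -m creep '[{"xyz":[0.35,3,0],"spin":-0.2},{"xyz":[0.35,5,0],"spin":-0.2},{"xyz":[0.35,6.2,0],"spin":-0.2},{"xyz":[0.35,6.5,0],"spin":-0.2},{"xyz":[0.35,6.5,0],"spin":-0.2},{"xyz":[0.35,6.5,0],"spin":-0.2}]';python3 -c "
from h import *
o=st()"; python3 -m creep '[{"xyz":[0,0,0],"spin":0},{"xyz":[0,0,0],"spin":0},{"xyz":[0,0,0],"spin":0},{"xyz":[0,0,0],"spin":0},{"xyz":[0,0,0],"spin":0},{"xyz":[0,0,0],"spin":0},{"xyz":[0,0,0],"spin":0},{"xyz":[0,0,0],"spin":0}]' 0.5 50;python3 -c "
from h import *
o=st();snap('wrist','w22')"
```

```text
clock: 27.65
tcp_pos: [0.4854, -0.346, -0.0115]
ee_rot: [[-0.09, 0.002, -0.996], [0.996, -0.001, -0.09], [-0.001, -1.0, -0.002]]
contact_force: [0.3, -0.7, 0.0]
width: 0.0503
t 27.6 tcp [ 0.4854 -0.346  -0.0115] yaw 95.15 w 0.0503 F [ 0.3 -0.7  0. ] j [ 61.  40. -41. 106.  35.  47.  97.]
clock: 28.45
tcp_pos: [0.4845, -0.3454, -0.0125]
ee_rot: [[-0.09, -0.0, -0.996], [0.996, 0.0, -0.09], [0.0, -1.0, 0.0]]
contact_force: [-1.3, 0.3, 0.7]
width: 0.0138
t 28.4 tcp [ 0.4845 -0.3454 -0.0125] yaw 95.16 w 0.0138 F [-1.3  0.3  0.7] j [ 61.  40. -41. 107.  35.  47.  97.]
```

View pics/w22.png

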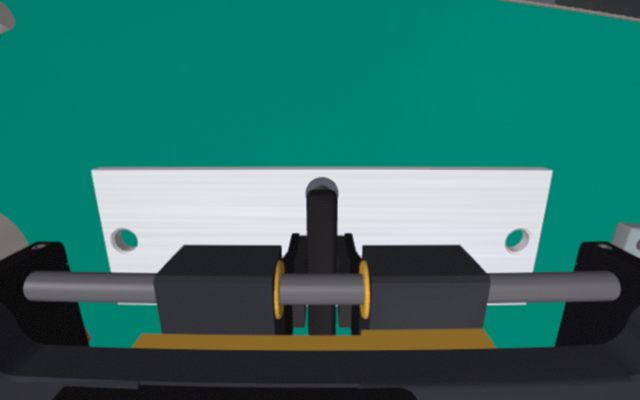

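```bash
python3 -m creep '[{"xyz":[0,-0.5,0],"spin":0},{"xyz":[0,-2,0],"spin":0},{"xyz":[0,-4,0],"spin":0},{"xyz":[0,-7,0],"spin":0},{"xyz":[0,-10,0],"spin":0},{"xyz":[0,-10,0],"spin":0},{"xyz":[0,-10,0],"spin":0}]';python3 -c "
from h import *
o=st();snap('wrist','w23');go([.512,-.041,.09],90);go([.49,-.2,.09],90)"
```

```text
clock: 29.2
tcp_pos: [0.4844, -0.3461, 0.0882]
ee_rot: [[-0.089, 0.001, -0.996], [0.996, -0.001, -0.089], [-0.001, -1.0, -0.001]]
contact_force: [-0.3, -0.4, -3.6]
width: 0.0136
t 29.2 tcp [ 0.4844 -0.3461  0.0882] yaw 95.13 w 0.0136 F [-0.3 -0.4 -3.6] j [ 65.  33. -47. 103.  28.  56. 102.]
-> [ 0.512 -0.041  0.09 ] 90 xyz [30.1  -0.31 -5.56] spin 5.13 alt -174.87
-> [ 0.49 -0.2   0.09] 90 xyz [14.46 -0.3  -1.95] spin 5.13 alt -174.87
```

View pics/w23.png

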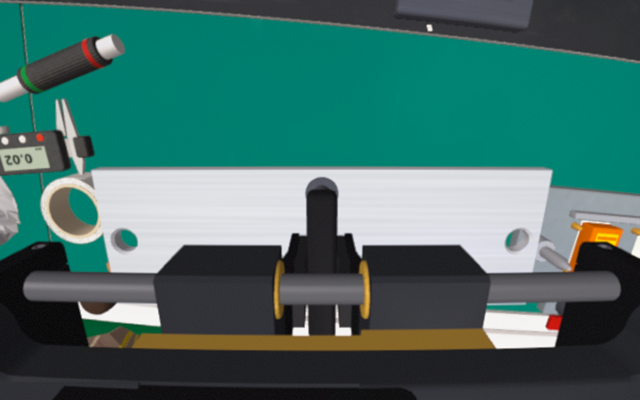

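```bash
python3 -m creep '[{"xyz":[2,-0.3,-0.4],"spin":1},{"xyz":[5,-0.3,-1],"spin":2},{"xyz":[8.5,-0.3,-1.6],"spin":3},{"xyz":[12,-0.3,-2.2],"spin":4},{"xyz":[15.5,-0.3,-2.8],"spin":5.1},{"xyz":[19,-0.3,-3.5],"spin":5.1},{"xyz":[22.5,-0.3,-4.2],"spin":5.1},{"xyz":[26,-0.3,-4.9],"spin":5.1},{"xyz":[28.5,-0.3,-5.4],"spin":5.1},{"xyz":[30,-0.3,-5.6],"spin":5.1},{"xyz":[30,-0.3,-5.6],"spin":5.1},{"xyz":[30,-0.3,-5.6],"spin":5.1},{"xyz":[30,-0.3,-5.6],"spin":5.1}]';python3 -c "
from h import *
o=st();snap('wrist','w24');snap('scene','s2');go([.512,-.041,.085],90)
f=frame('s2');cv2.imwrite('pics/zs2.png',cv2.resize(f[140:240,260:380],None,fx=6,fy=6,interpolation=cv2.INTER_CUBIC))"
```

```text
clock: 30.55
tcp_pos: [0.513, -0.0441, 0.0899]
ee_rot: [[0.002, -0.001, -1.0], [1.0, -0.001, 0.002], [-0.001, -1.0, 0.001]]
contact_force: [-0.1, 0.8, -2.1]
width: 0.0133
t 30.6 tcp [ 0.513  -0.0441  0.0899] yaw 89.88 w 0.0133 F [-0.1  0.8 -2.1] j [ 39.  26. -49. 113.  26.  52.  66.]
-> [ 0.512 -0.041  0.085] 90 xyz [0.27 0.51 0.12] spin -0.11 alt 179.89
```

View pics/w24.png

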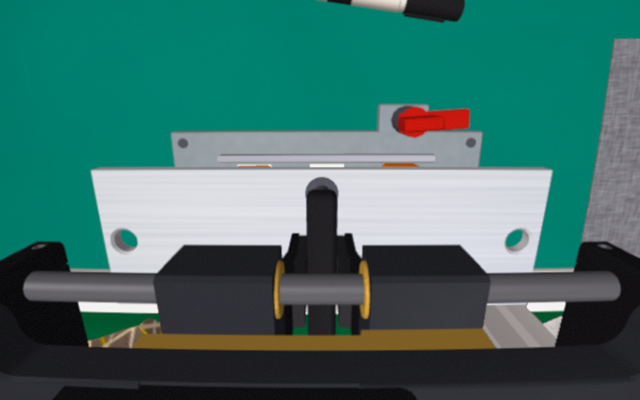

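View pics/zs2.png

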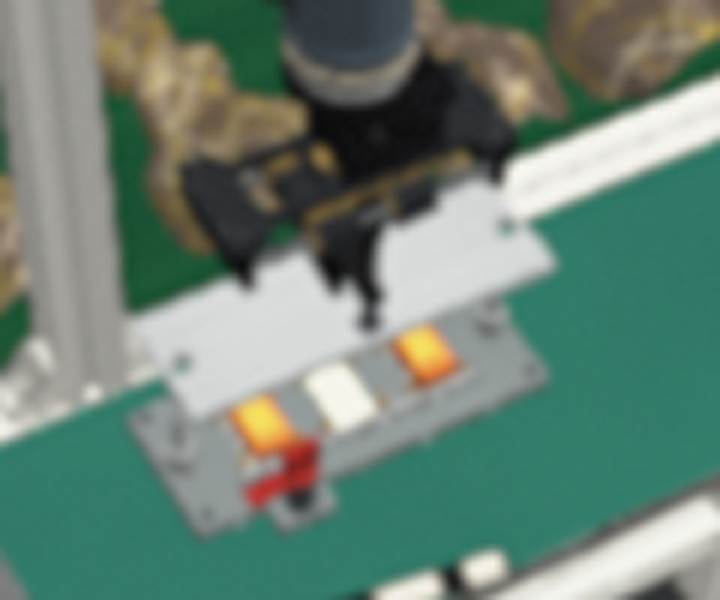

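```bash
python3 - <<'E'
from h import *
n="w24";c=load(n)
f=frame(n)
cv2.imwrite("pics/z24.png",np.hstack([cv2.resize(f[220:260,100:150],None,fx=8,fy=8),cv2.resize(f[220:260,490:540],None,fx=8,fy=8)]))
X=onz(c,[(124.5,239.5),(516.5,239.5)],.1104); print(X.round(4),X.mean(0))
Y=onz(c,[(92,168.5),(551,168.5)],.1104);print(Y)
E
```

```text
[[ 0.5133 -0.1595  0.1104]
 [ 0.5138  0.0678  0.1104]] [ 0.51355165 -0.04583347  0.1104    ]
[[ 0.47140235 -0.17090927  0.1104    ]
 [ 0.47195425  0.08062477  0.1104    ]]
```

View pics/z24.png

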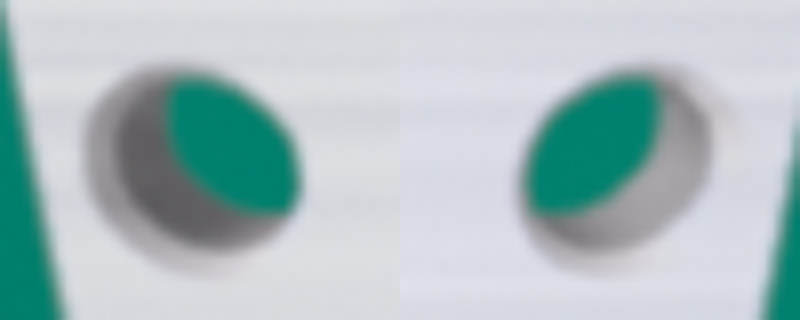

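```bash
python3 -c "
from h import *
st();go([.511,-.0399,.055],90)";python3 -m creep '[{"xyz":[0.4,1,0.2],"spin":-0.1},{"xyz":[0.4,2,0.2],"spin":-0.1},{"xyz":[0.4,3,0.2],"spin":-0.1},{"xyz":[0.4,3.4,0.2],"spin":-0.1},{"xyz":[0.4,3.4,0.2],"spin":-0.1},{"xyz":[0.4,3.4,0.2],"spin":-0.1}]';python3 -c "
from h import *
o=st();snap('wrist','w25');go([.511,-.0399,.0175],90)
f=frame('w25')
cv2.imwrite('pics/z25.png',np.hstack([cv2.resize(f[215:265,90:150],None,fx=6,fy=6),cv2.resize(f[215:265,490:550],None,fx=6,fy=6)]))"
```

```text
t 30.6 tcp [ 0.5132 -0.0437  0.0901] yaw 89.89 w 0.0133 F [-0.2  0.1 -3.7] j [ 39.  26. -49. 113.  25.  52.  66.]
-> [ 0.511  -0.0399  0.055 ] 90 xyz [0.38 3.51 0.22] spin -0.11 alt 179.89
clock: 31.25
tcp_pos: [0.5116, -0.0377, 0.0564]
ee_rot: [[-0.003, 0.0, -1.0], [1.0, 0.0, -0.003], [0.0, -1.0, -0.0]]
contact_force: [-0.5, -0.2, -3.1]
width: 0.0132
t 31.2 tcp [ 0.5116 -0.0377  0.0564] yaw 90.16 w 0.0132 F [-0.5 -0.2 -3.1] j [ 36.  29. -47. 115.  28.  48.  63.]
-> [ 0.511  -0.0399  0.0175] 90 xyz [-0.22  3.91  0.08] spin 0.16 alt -179.84
```

View pics/z25.png

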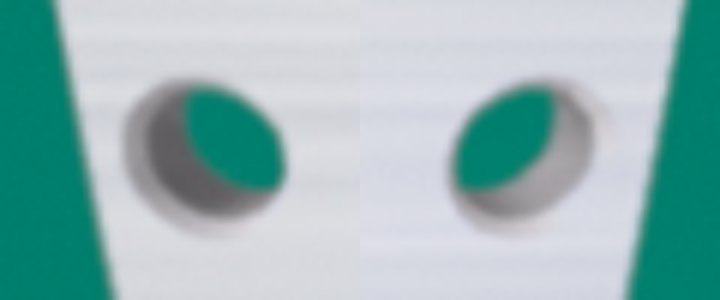

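View pics/w25.png

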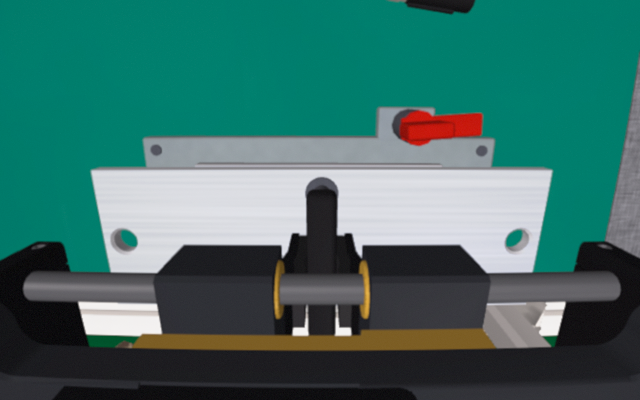

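```bash
python3 -m creep '[{"xyz":[-0.1,0,0],"spin":0},{"xyz":[-0.1,0,0],"spin":0},{"xyz":[-0.1,0,0],"spin":0},{"xyz":[-0.1,0,0],"spin":0}]';python3 -c "
from h import *
o=st();c=snap('wrist','w26');go([.511,-.0399,.0175],90)
# bolts of carrier visible, and plate front corners
z=o['tcp_pos'][2]+.0125
print(z,onz(c,[(124.2,240.5),(518.2,240.5)],z+.008).round(4))
print(onz(c,[(92,168.5),(551,168.5)],z+.008).mean(0).round(4))
f=frame('w26')
cv2.imwrite('pics/z26.png',np.hstack([cv2.resize(f[130:180,85:165],None,fx=5,fy=5),cv2.resize(f[130:180,480:560],None,fx=5,fy=5)]))"
```

```text
clock: 31.7
tcp_pos: [0.5114, -0.0389, 0.0566]
ee_rot: [[-0.003, 0.0, -1.0], [1.0, -0.0, -0.003], [-0.0, -1.0, -0.0]]
contact_force: [-0.5, -0.2, -2.8]
width: 0.0135
t 31.7 tcp [ 0.5114 -0.0389  0.0566] yaw 90.14 w 0.0135 F [-0.5 -0.2 -2.8] j [ 37.  29. -47. 115.  28.  48.  63.]
-> [ 0.511  -0.0399  0.0175] 90 xyz [-0.1   3.9   0.04] spin 0.14 alt -179.86
0.06908162075729182 [[ 0.5128 -0.1546  0.0771]
 [ 0.5124  0.0741  0.0771]]
[ 0.4701 -0.0401  0.0771]
```

View pics/z26.png

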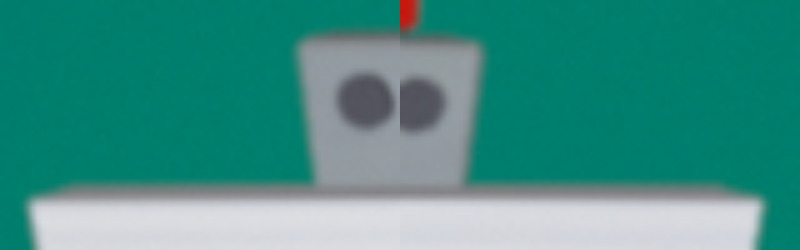

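```bash
python3 -m creep '[{"xyz":[-0.06,0.4,0.05],"spin":0.1},{"xyz":[-0.06,0.8,0.05],"spin":0.1},{"xyz":[-0.06,1.2,0.05],"spin":0.1},{"xyz":[-0.06,1.5,0.05],"spin":0.1},{"xyz":[-0.06,1.5,0.05],"spin":0.1}]';python3 -c "
from h import *
o=st();c=snap('wrist','w27');go([.511,-.0396,.0175],90)
z=o['tcp_pos'][2]+.0125
f=frame('w27')
cv2.imwrite('pics/z27.png',np.hstack([cv2.resize(f[215:265,90:150],None,fx=6,fy=6),cv2.resize(f[215:265,490:550],None,fx=6,fy=6)]))"
```

```text
clock: 32.25
tcp_pos: [0.5104, -0.0394, 0.0408]
ee_rot: [[-0.001, -0.001, -1.0], [1.0, 0.0, -0.001], [0.0, -1.0, 0.001]]
contact_force: [-0.6, 0.2, -2.5]
width: 0.0136
t 32.2 tcp [ 0.5104 -0.0394  0.0408] yaw 90.06 w 0.0136 F [-0.6  0.2 -2.5] j [ 36.  30. -46. 116.  30.  47.  62.]
-> [ 0.511  -0.0396  0.0175] 90 xyz [-0.02  2.36 -0.04] spin 0.06 alt -179.94
```

View pics/z27.png

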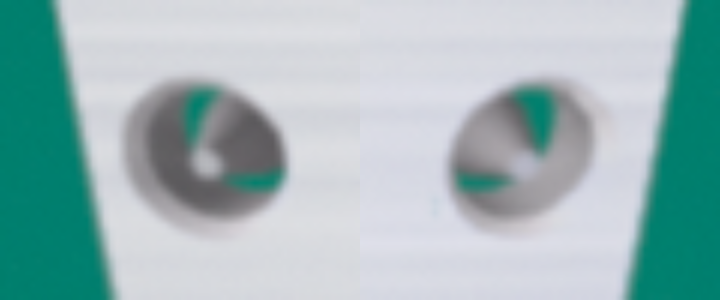

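```bash
python3 -m creep '[{"xyz":[0,0.4,0],"spin":0},{"xyz":[0,0.8,0],"spin":0},{"xyz":[0,1.2,0],"spin":0},{"xyz":[0,1.6,0],"spin":0},{"xyz":[0,1.9,0],"spin":0},{"xyz":[0,2.1,0],"spin":0},{"xyz":[0,2.2,0],"spin":0},{"xyz":[0,2.2,0],"spin":0}]';python3 -c "
from h import *
o=st();c=snap('wrist','w28')
f=frame('w28')
cv2.imwrite('pics/z28.png',np.hstack([cv2.resize(f[205:265,90:150],None,fx=6,fy=6),cv2.resize(f[205:265,490:550],None,fx=6,fy=6)]))"
```

```text
clock: 33.1
tcp_pos: [0.5108, -0.0394, 0.0193]
ee_rot: [[-0.001, -0.0, -1.0], [1.0, 0.0, -0.001], [0.0, -1.0, 0.0]]
contact_force: [-0.0, -0.3, -2.1]
width: 0.0135
t 33.1 tcp [ 0.5108 -0.0394  0.0193] yaw 90.05 w 0.0135 F [-0.  -0.3 -2.1] j [ 34.  32. -45. 117.  32.  44.  60.]
```

View pics/z28.png

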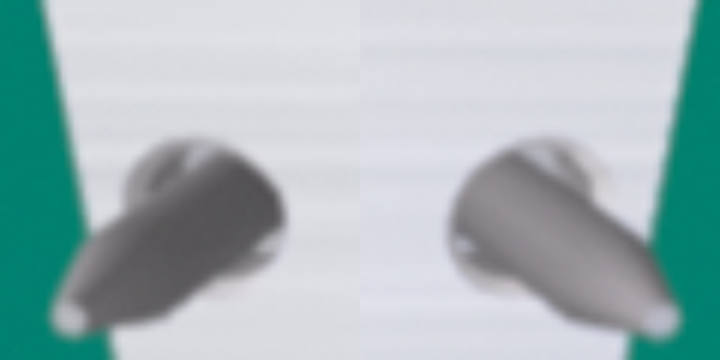

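View pics/w28.png

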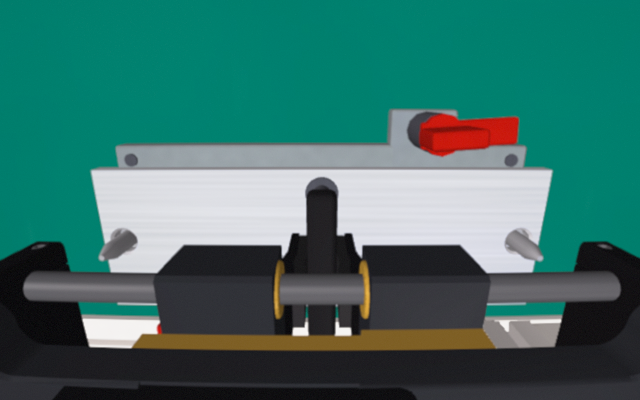

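Nearly down; both pins are through the holes. Lower the last ~2 mm watching force.

```bash
python3 -m creep '[{"xyz":[0,0.1,0],"spin":0},{"xyz":[0,0.15,0],"spin":0},{"xyz":[0,0.15,0],"spin":0}]';python3 -m creep '[{"xyz":[0,0.1,0],"spin":0},{"xyz":[0,0.1,0],"spin":0}]'; python3 -m creep '[{"xyz":[0,0.1,0],"spin":0},{"xyz":[0,0.1,0],"spin":0}]'
```

```text
clock: 33.45
tcp_pos: [0.5108, -0.0395, 0.0179]
ee_rot: [[-0.001, 0.0, -1.0], [1.0, -0.0, -0.001], [-0.0, -1.0, -0.0]]
contact_force: [0.1, 0.5, -3.2]
width: 0.0134
clock: 33.65
tcp_pos: [0.5111, -0.0395, 0.0175]
ee_rot: [[-0.001, 0.0, -1.0], [1.0, -0.001, -0.001], [-0.001, -1.0, -0.0]]
contact_force: [-1.2, -0.4, 3.5]
width: 0.0134
clock: 33.85
tcp_pos: [0.5112, -0.0396, 0.0174]
ee_rot: [[-0.001, 0.0, -1.0], [1.0, -0.002, -0.001], [-0.002, -1.0, -0.0]]
contact_force: [-4.7, -0.3, 11.3]
width: 0.0132
```

```bash
python3 -m creep '[{"xyz":[0,-0.05,0],"spin":0},{"xyz":[0,-0.1,0],"spin":0},{"xyz":[0,-0.1,0],"spin":0},{"xyz":[0,-0.1,0],"spin":0},{"xyz":[0,-0.1,0],"spin":0},{"xyz":[0,-3,0],"spin":0},{"xyz":[0,-7,0],"spin":0},{"xyz":[0,-11,0],"spin":0},{"xyz":[0,-13,-1.5],"spin":0},{"xyz":[0,-13,-1.5],"spin":0},{"xyz":[0,-13,-1.5],"spin":0}]' 4;python3 -c "
from h import *
o=st();c=snap('wrist','w29')"
```

```text
clock: 34.95
tcp_pos: [0.5254, -0.0396, 0.1455]
ee_rot: [[-0.001, -0.001, -1.0], [1.0, -0.0, -0.001], [-0.0, -1.0, 0.001]]
contact_force: [0.7, -0.5, -0.8]
width: 0.0396
t 35.0 tcp [ 0.5254 -0.0396  0.1455] yaw 90.04 w 0.0396 F [ 0.7 -0.5 -0.8] j [ 41.  24. -52. 109.  22.  58.  69.]
```

View pics/w29.png

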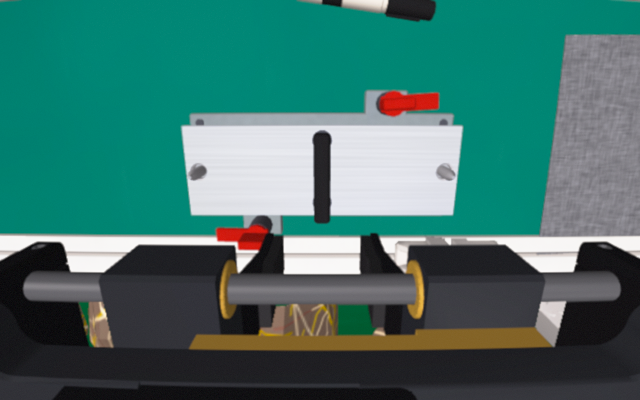

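```bash
python3 - <<'E'
from h import *
f=frame("w29")
cv2.imwrite("pics/z29.png",np.vstack([cv2.resize(f[80:125,350:450],None,fx=6.5,fy=6.5),cv2.resize(f[208:253,205:305],None,fx=6.5,fy=6.5)]))
c=load("w29")
Q=onz(c,[(181,126),(462,126),(454,215),(191,215)],.038);print(Q.round(4),Q.mean(0),np.linalg.norm(Q[0]-Q[1]),np.linalg.norm(Q[2]-Q[3]),np.linalg.norm(Q[1]-Q[2]))
E
```

```text
[[ 0.4706 -0.1671  0.038 ]
 [ 0.4705  0.0857  0.038 ]
 [ 0.555   0.0875  0.038 ]
 [ 0.5551 -0.1668  0.038 ]] [ 0.51277299 -0.04018234  0.038     ] 0.2527234238591187 0.254353829422018 0.08456905220128033
```

View pics/z29.png

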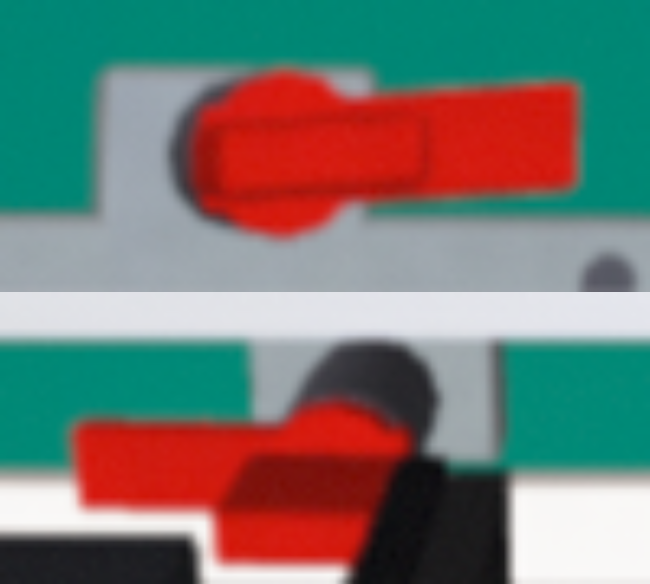

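```bash
python3 - <<'E'
from h import *
c=load("w29")
print("tabtop",onz(c,[(399.6,104)],.0695),"disc",onz(c,[(393.5,103.4)],.0455),"brk",onz(c,[(386,100)],.012))
# tab top edges: direction
P=onz(c,[(350+218/6.5,80+158/6.5),(350+428/6.5,80+152/6.5)],.0695);d=P[1]-P[0];print(P.round(4),np.linalg.norm(d),np.degrees(np.arctan2(d[1],d[0])))
print("arm end",onz(c,[(350+578/6.5,80+136/6.5)],.0455))
# rear from w3
w=load("w3");f=frame("w3");cv2.imwrite("pics/z3r.png",cv2.resize(f[180:230,220:300],None,fx=8,fy=8))
E
```

```text
tabtop [[0.45157574 0.02086592 0.0695    ]] disc [[0.45127869 0.02100225 0.0455    ]] brk [[0.44836725 0.02064132 0.012     ]]
[[0.4519 0.0082 0.0695]
 [0.451  0.0337 0.0695]] 0.02559656377393945 91.96596941389566
arm end [[0.44889789 0.06013644 0.0455    ]]
```

View pics/z3r.png

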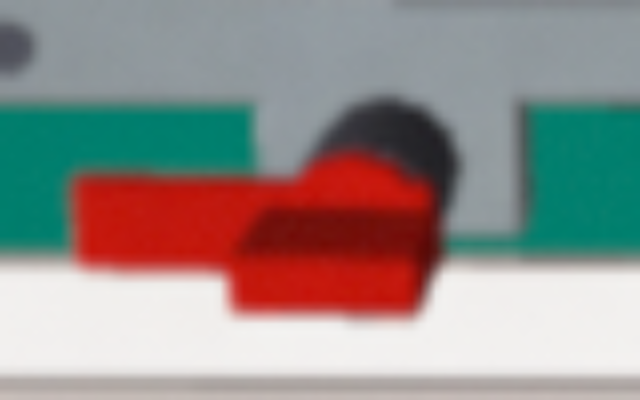

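```bash
python3 - <<'E'
from h import *
w=load("w3")
print("rear tabtop",onz(w,[(220+328/8,180+285/8)],.0695), "armend",onz(w,[(220+75/8,180+220/8)],.0455))
for p in [(232,284),(420,284)]: print(onz(w,[(220+p[0]/8,180+p[1]/8)],.0695))
st();go([.4513,.0209,.10],2);go([.4513,.0209,.017],2)
E
```

```text
rear tabtop [[ 0.57317495 -0.10183395  0.0695    ]] armend [[ 0.57216202 -0.14095213  0.0455    ]]
[[ 0.5730838  -0.11428503  0.0695    ]]
[[ 0.57299689 -0.08991012  0.0695    ]]
t 35.0 tcp [ 0.5245 -0.0397  0.1447] yaw 90.05 w 0.0399 F [-0.5 -0.9  0.1] j [ 41.  24. -52. 109.  22.  58.  69.]
-> [0.4513 0.0209 0.1   ] 2 xyz [6.06 4.49 7.3 ] spin 88.05 alt -91.95
-> [0.4513 0.0209 0.017 ] 2 xyz [ 6.07 12.79  7.28] spin 88.05 alt -91.95
```

```bash
python3 -m creep '[{"xyz":[6,0,7.3],"spin":88},{"xyz":[6,0,7.3],"spin":88},{"xyz":[6,0,7.3],"spin":88},{"xyz":[6,0,7.3],"spin":88},{"xyz":[6,0,7.3],"spin":88},{"xyz":[6,0,7.3],"spin":88},{"xyz":[6,2,7.3],"spin":88},{"xyz":[6,4.5,7.3],"spin":88},{"xyz":[6,4.5,7.3],"spin":88},{"xyz":[6,4.5,7.3],"spin":88},{"xyz":[6,4.5,7.3],"spin":88},{"xyz":[6,4.5,7.3],"spin":88},{"xyz":[6,4.5,7.3],"spin":88},{"xyz":[6,4.5,7.3],"spin":88}]' 4 20;python3 -c "
from h import *
o=st();c=snap('wrist','w30');go([.4513,.0209,.017],2)"
```

```text
clock: 36.4
tcp_pos: [0.4522, 0.0204, 0.1004]
ee_rot: [[0.999, -0.001, -0.037], [0.037, -0.0, 0.999], [-0.001, -1.0, 0.0]]
contact_force: [-0.1, 0.5, 0.3]
width: 0.0403
t 36.4 tcp [0.4522 0.0204 0.1004] yaw 2.09 w 0.0403 F [-0.1  0.5  0.3] j [ 24.  16. -36. 121.  13.  47. -19.]
-> [0.4513 0.0209 0.017 ] 2 xyz [-0.1   8.36  0.05] spin 0.08 alt -179.92
```

View pics/w30.png

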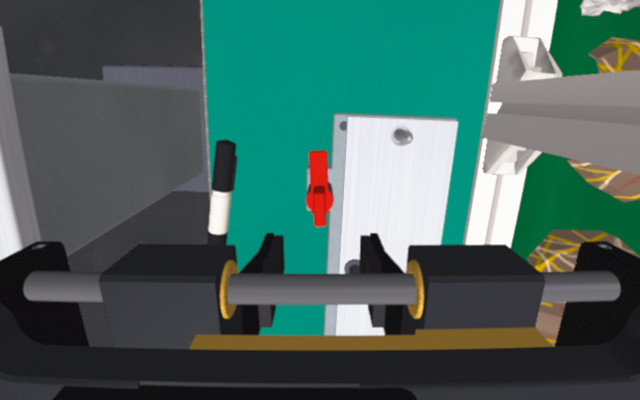

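```bash
python3 - <<'E'
from h import *
f=frame("w30");cv2.imwrite("pics/z30.png",cv2.resize(f[140:235,280:360],None,fx=6,fy=6))
E
python3 -m creep '[{"xyz":[-0.1,3,0],"spin":0},{"xyz":[-0.1,4,0],"spin":0},{"xyz":[-0.1,4,0],"spin":0},{"xyz":[-0.1,4,0],"spin":0}]';python3 -c "
from h import *
o=st();c=snap('wrist','w31');go([.4513,.0209,.017],2)"
```

```text
clock: 36.85
tcp_pos: [0.452, 0.0206, 0.0612]
ee_rot: [[0.999, 0.0, -0.036], [0.036, 0.0, 0.999], [0.0, -1.0, 0.0]]
contact_force: [0.9, 0.5, -0.2]
width: 0.0402
t 36.9 tcp [0.452  0.0206 0.0612] yaw 2.06 w 0.0402 F [ 0.9  0.5 -0.2] j [ 22.  20. -35. 123.  17.  42. -22.]
-> [0.4513 0.0209 0.017 ] 2 xyz [-0.12  4.46  0.03] spin 0.06 alt -179.94
```

View pics/z30.png

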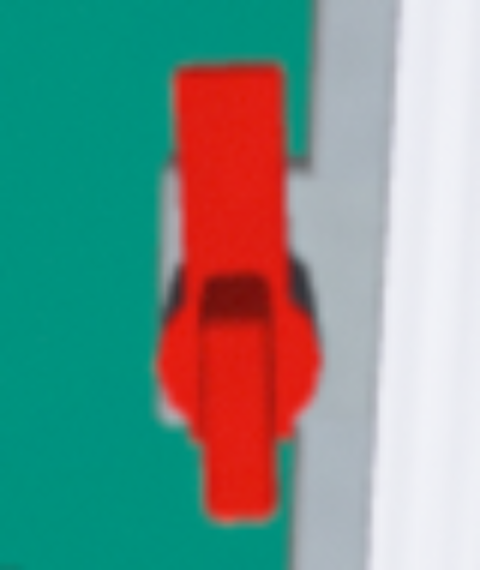

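View pics/w31.png

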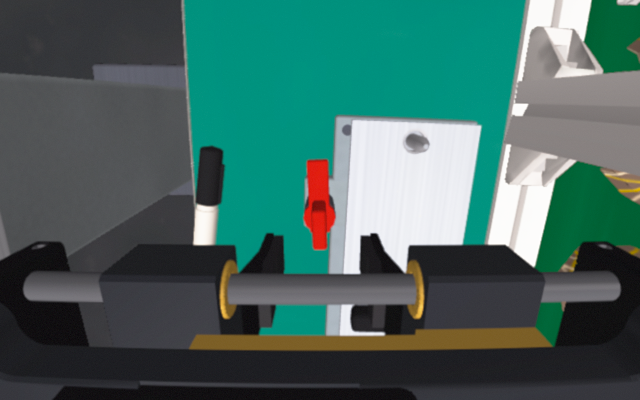

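```bash
python3 -c "
from h import *
print(onz(load('w30'),[(319.8,210),(318.5,150+18.),(319.8,200)],.0695))"
python3 -m creep '[{"xyz":[-0.1,2,0],"spin":0},{"xyz":[-0.1,3.5,0],"spin":0},{"xyz":[-0.1,4.4,0],"spin":0},{"xyz":[-0.1,4.4,0],"spin":0},{"xyz":[-0.1,4.4,0],"spin":0}]'; python3 -m creep '[{"xyz":[0,0,0],"spin":0},{"xyz":[0,0,0],"spin":0},{"xyz":[0,0,0],"spin":0},{"xyz":[0,0,0],"spin":0},{"xyz":[0,0,0],"spin":0},{"xyz":[0,0,0],"spin":0},{"xyz":[0,0,0],"spin":0}]' 0 20
```

```text
[[0.45174097 0.02075147 0.0695    ]
 [0.44977866 0.05120367 0.0695    ]
 [0.45148051 0.02820941 0.0695    ]]
clock: 37.4
tcp_pos: [0.4515, 0.0206, 0.0176]
ee_rot: [[0.999, 0.001, -0.036], [0.036, 0.0, 0.999], [0.001, -1.0, -0.0]]
contact_force: [0.2, 0.3, 0.2]
width: 0.0401
clock: 38.1
tcp_pos: [0.4506, 0.0204, 0.0171]
ee_rot: [[0.999, -0.0, -0.036], [0.036, -0.0, 0.999], [-0.0, -1.0, -0.0]]
contact_force: [-1.3, 0.1, 2.7]
width: 0.0087
```

Gripped the tab (8.7 mm). Turn clockwise by ~93°.

```bash
python3 -m creep '[{"xyz":[0.05,0,0],"spin":6},{"xyz":[0.05,0,0],"spin":12},{"xyz":[0.05,0,0],"spin":18},{"xyz":[0.05,0,0],"spin":24},{"xyz":[0.05,0,0],"spin":30},{"xyz":[0.05,0,0],"spin":36},{"xyz":[0.05,0,0],"spin":42},{"xyz":[0.05,0,0],"spin":48},{"xyz":[0.05,0,0],"spin":54},{"xyz":[0.05,0,0],"spin":60},{"xyz":[0.05,0,0],"spin":66},{"xyz":[0.05,0,0],"spin":72},{"xyz":[0.05,0,0],"spin":78},{"xyz":[0.05,0,0],"spin":84},{"xyz":[0.05,0,0],"spin":88},{"xyz":[0.05,0,0],"spin":90},{"xyz":[0.05,0,0],"spin":90}]';python3 -c "
from h import *
o=st();print(o['moment']);c=snap('wrist','w32')"
```

```text
clock: 39.8
tcp_pos: [0.4488, 0.0219, 0.017]
ee_rot: [[0.037, -0.005, 0.999], [-0.999, 0.001, 0.037], [-0.001, -1.0, -0.004]]
contact_force: [-6.5, 3.3, 9.3]
width: 0.0087
t 39.8 tcp [0.4488 0.0219 0.017 ] yaw -87.91 w 0.0087 F [-6.5  3.3  9.3] j [   0.   21.  -10.  126.    6.   34. -102.]
[ 0.90331746  1.41534793 -0.05957438]
```

View pics/w32.png

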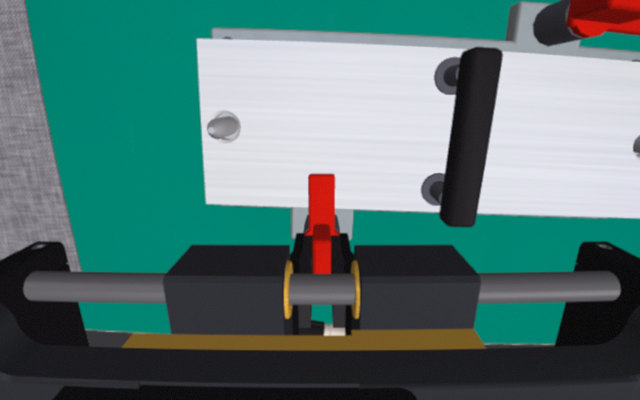

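```bash
python3 -m creep '[{"xyz":[0,0,0],"spin":1},{"xyz":[0,0,0],"spin":2},{"xyz":[0,0,0],"spin":2},{"xyz":[0,0,0],"spin":2}]'; python3 -m creep '[{"xyz":[0,0,0],"spin":1},{"xyz":[0,0,0],"spin":2},{"xyz":[0,0,0],"spin":2},{"xyz":[0,0,0],"spin":2}]';python3 -c "
from h import *
o=st();print(o['moment'])"
```

```text
clock: 40.25
tcp_pos: [0.4488, 0.022, 0.017]
ee_rot: [[0.002, -0.005, 1.0], [-1.0, 0.001, 0.002], [-0.001, -1.0, -0.005]]
contact_force: [-6.2, 3.6, 10.2]
width: 0.0091
clock: 40.65
tcp_pos: [0.4489, 0.022, 0.017]
ee_rot: [[-0.031, -0.004, 1.0], [-1.0, 0.001, -0.031], [-0.001, -1.0, -0.004]]
contact_force: [-6.3, 4.5, 9.3]
width: 0.0092
t 40.6 tcp [0.4489 0.022  0.017 ] yaw -91.79 w 0.0092 F [-6.3  4.5  9.3] j [  -1.   21.   -9.  126.    5.   34. -105.]
[0.94774448 1.39814492 0.32613349]
```

```bash
python3 -m creep '[{"xyz":[0,0,0],"spin":1},{"xyz":[0,0,0],"spin":1},{"xyz":[0,0,0],"spin":1}]'; python3 -m creep '[{"xyz":[0,0,0],"spin":0},{"xyz":[0,0,0],"spin":0},{"xyz":[0,0,0],"spin":0},{"xyz":[0,0,0],"spin":0},{"xyz":[0,0,0],"spin":0},{"xyz":[0,-3,0],"spin":0},{"xyz":[0,-7,0],"spin":0},{"xyz":[0,-12,0],"spin":0},{"xyz":[0,-12,0],"spin":0},{"xyz":[0,-12,0],"spin":0}]' 4;python3 -c "
from h import *
o=st();c=snap('wrist','w33')"
```

```text
clock: 40.95
tcp_pos: [0.4489, 0.022, 0.017]
ee_rot: [[-0.048, -0.004, 0.999], [-0.999, 0.001, -0.048], [-0.0, -1.0, -0.004]]
contact_force: [-5.7, 3.4, 10.1]
width: 0.0094
clock: 41.95
tcp_pos: [0.4521, 0.0203, 0.1379]
ee_rot: [[-0.052, 0.003, 0.999], [-0.999, -0.0, -0.052], [-0.0, -1.0, 0.003]]
contact_force: [0.1, -0.1, -1.1]
width: 0.0402
t 42.0 tcp [0.4521 0.0203 0.1379] yaw -92.98 w 0.0402 F [ 0.1 -0.1 -1.1] j [   1.   10.  -10.  120.    2.   50. -103.]
```

View pics/w33.png

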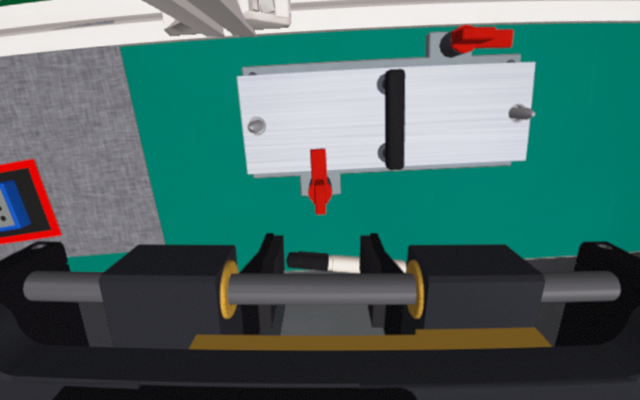

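```bash
python3 - <<'E'
from h import *
t=snap("top","t2");s=snap("scene","s3")
cv2.imwrite("pics/zt2.png",cv2.resize(t["frame"][90:220,270:430],None,fx=5,fy=4.5,interpolation=cv2.INTER_CUBIC))
cv2.imwrite("pics/zs3.png",cv2.resize(s["frame"][90:230,240:400],None,fx=5,fy=4.2,interpolation=cv2.INTER_CUBIC))
E
```

```text
(no output)
```

View pics/zt2.png

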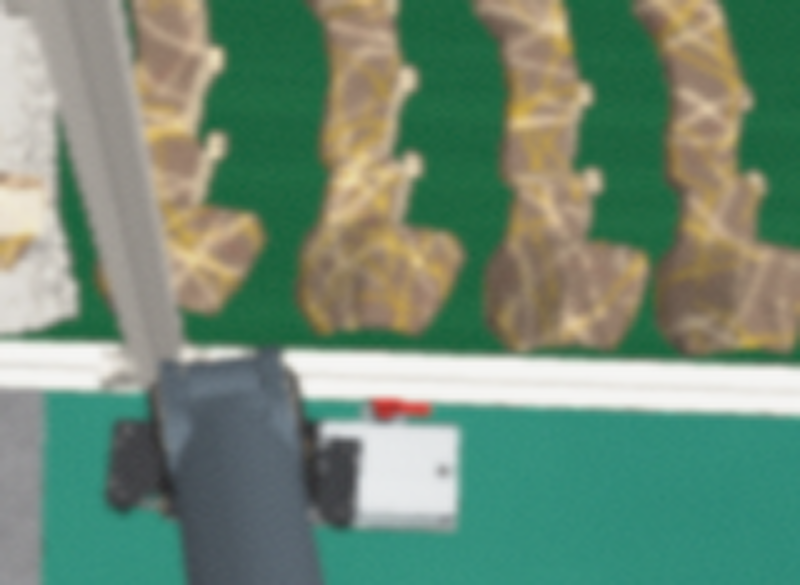

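View pics/zs3.png

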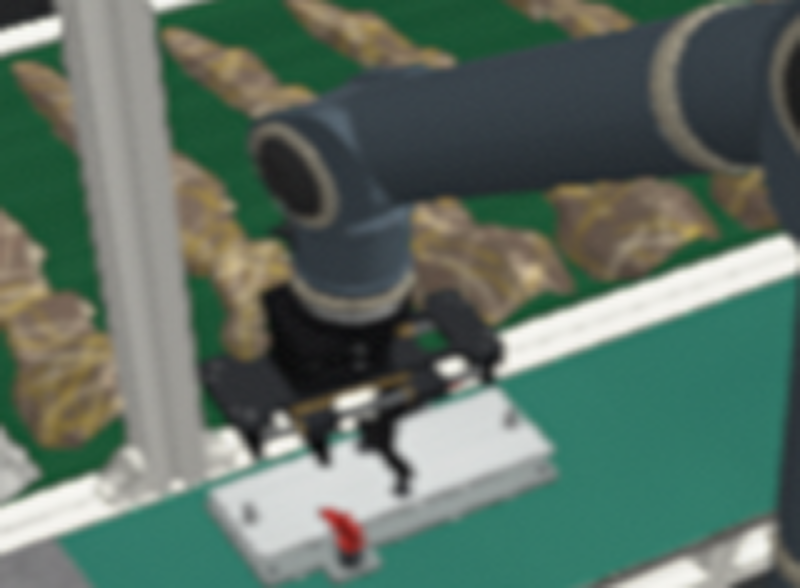

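```bash
python3 - <<'E'
import cv2
f=cv2.imread("pics/scene0.png");cv2.imwrite("pics/zs0.png",cv2.resize(f[80:230,230:400],None,fx=4.7,fy=4,interpolation=cv2.INTER_CUBIC))
f=cv2.imread("pics/top0.png");cv2.imwrite("pics/zt0.png",cv2.resize(f[90:220,270:430],None,fx=5,fy=4.5,interpolation=cv2.INTER_CUBIC))
E
```

```text
(no output)
```

View pics/zs0.png

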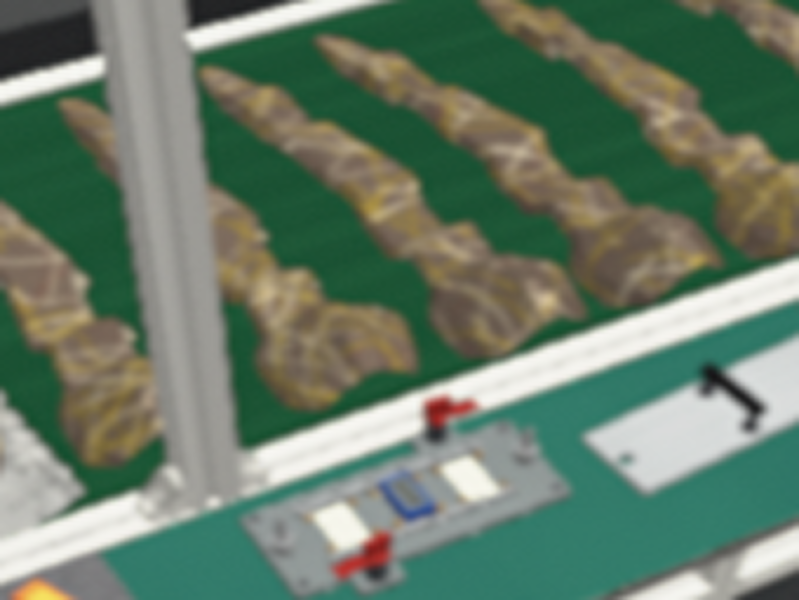

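View pics/zt0.png

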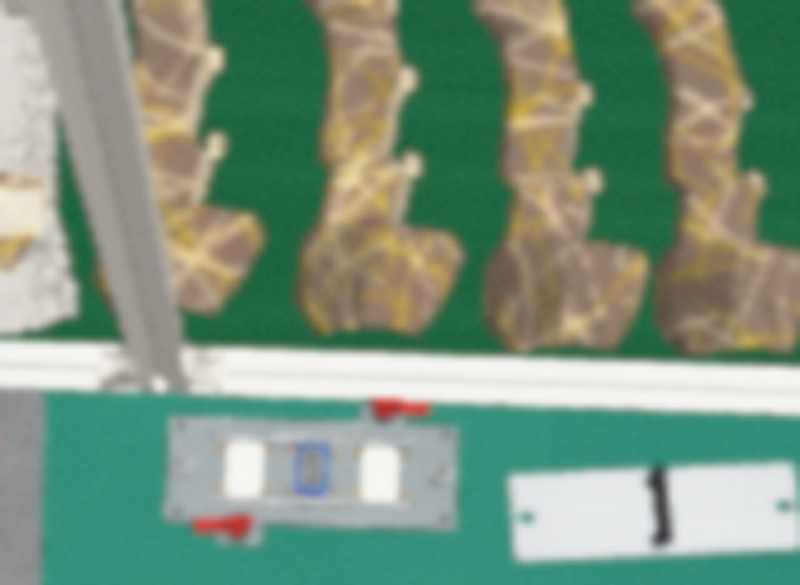

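```bash
python3 - <<'E'
from h import *
t=load("t2");s=load("s3")
T=lambda x,y:(270+x/5,90+y/4.5); S=lambda x,y:(230+x/4.7,80+y/4)
pairs=[((462,248),(412,350)),((462,248),(410,320)),((415,332),(412,368)),((340,332),(310,408)),((310,310),(262,380)),((645,262),(580,300)),((375,240),(330,310))]
for a,b in pairs: print(a,b,tri(t,[T(*a)],s,[S(*b)]).round(3))
print(onz(t,[T(380,332)],.05),onz(t,[T(380,332)],.1))
# joint check of body reach
E
```

```text
(462, 248) (412, 350) [[ 0.776 -0.186 -0.093  0.019]]
(462, 248) (410, 320) [[ 0.755 -0.177 -0.023  0.008]]
(415, 332) (412, 368) [[ 0.655 -0.129  0.018  0.004]]
(340, 332) (310, 408) [[ 0.674 -0.051 -0.025  0.031]]
(310, 310) (262, 380) [[ 0.683 -0.018  0.026  0.042]]
(645, 262) (580, 300) [[ 0.76  -0.363 -0.082  0.028]]
(375, 240) (330, 310) [[ 0.738 -0.09   0.048  0.   ]]
[[ 0.642729   -0.09744139  0.05      ]] [[ 0.62770298 -0.09546619  0.1       ]]
```

```bash
python3 -c "
from h import *
st();go([.573,-.1022,.11],-1)"
```

```text
t 42.1 tcp [0.45   0.0202 0.1355] yaw -92.95 w 0.0403 F [-0.9 -0.3 -0.5] j [   1.   10.  -10.  120.    2.   50. -103.]
-> [ 0.573  -0.1022  0.11  ] -1 xyz [11.59  2.52 12.92] spin 88.05 alt -91.95
```

```bash
python3 -m creep '[{"xyz":[5,0,0],"spin":-8},{"xyz":[10,0,0],"spin":-16},{"xyz":[11.6,0,0],"spin":-24},{"xyz":[11.6,0,0],"spin":-92},{"xyz":[11.6,0,3],"spin":-92},{"xyz":[11.6,0,6],"spin":-92},{"xyz":[11.6,0,9],"spin":-92},{"xyz":[11.6,0,12.9],"spin":-92},{"xyz":[11.6,0,12.9],"spin":-92},{"xyz":[11.6,2.5,12.9],"spin":-92},{"xyz":[11.6,2.5,12.9],"spin":-92},{"xyz":[11.6,2.5,12.9],"spin":-92},{"xyz":[11.6,2.5,12.9],"spin":-92},{"xyz":[11.6,2.5,12.9],"spin":-92}]';python3 -c "
from h import *
o=st();c=snap('wrist','w34');go([.573,-.1022,.017],-1)"
```

```text
clock: 43.5
tcp_pos: [0.5742, -0.1021, 0.1118]
ee_rot: [[1.0, -0.0, 0.019], [-0.019, -0.0, 1.0], [-0.0, -1.0, -0.0]]
contact_force: [0.1, -0.0, -0.6]
width: 0.0398
t 43.5 tcp [ 0.5742 -0.1021  0.1118] yaw -1.08 w 0.0398 F [ 0.1 -0.  -0.6] j [ 20.  24. -19. 104.   9.  53.  -4.]
-> [ 0.573  -0.1022  0.017 ] -1 xyz [-0.14  9.51 -0.01] spin -0.05 alt 179.95
```

View pics/w34.png

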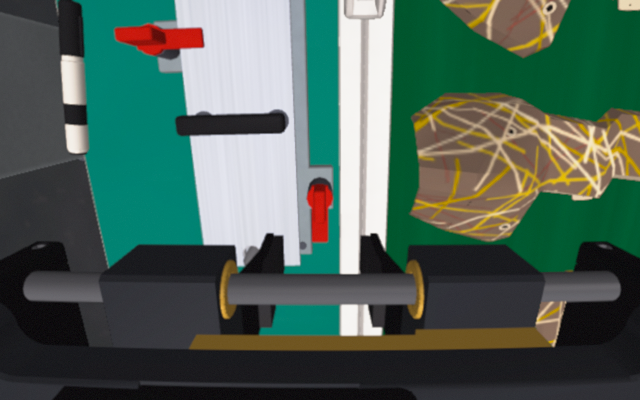

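```bash
python3 -m creep '[{"xyz":[-0.1,2,0],"spin":0},{"xyz":[-0.1,4,0],"spin":0},{"xyz":[-0.1,4.5,0],"spin":0},{"xyz":[-0.1,4.5,0],"spin":0},{"xyz":[-0.1,4.5,0],"spin":0}]';python3 -c "
from h import *
o=st();c=snap('wrist','w35');go([.573,-.1022,.017],-1)"
```

```text
clock: 44.05
tcp_pos: [0.574, -0.102, 0.0679]
ee_rot: [[1.0, 0.002, 0.017], [-0.017, -0.0, 1.0], [0.002, -1.0, -0.0]]
contact_force: [0.1, 0.0, -0.6]
width: 0.0399
t 44.0 tcp [ 0.574  -0.102   0.0679] yaw -0.97 w 0.0399 F [ 0.1  0.  -0.6] j [ 20.  27. -18. 107.  11.  48.  -5.]
-> [ 0.573  -0.1022  0.017 ] -1 xyz [-0.12  5.11 -0.02] spin 0.04 alt -179.96
```

View pics/w35.png

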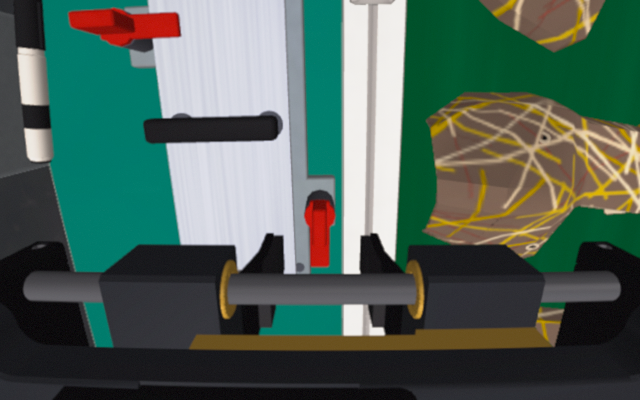

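```bash
python3 - <<'E'
from h import *
a,b=load("w34"),load("w35")
print(tri(a,[(510.5,131),(505,226),(411.5,206),(413,117)],b,[(545,137.5),(531.5,247),(424.5,230),(429.5,121)]).round(4))
f=frame("w35");cv2.imwrite("pics/z35.png",cv2.resize(f[170:280,280:360],None,fx=6,fy=5))
E
```

```text
[[ 7.274e-01 -5.150e-02  4.040e-02  1.000e-04]
 [ 7.445e-01 -1.409e-01  2.110e-02  1.400e-03]
 [ 6.413e-01 -1.046e-01  6.890e-02  3.600e-03]
 [ 6.518e-01 -4.070e-02  2.590e-02  5.000e-04]]
```

View pics/z35.png

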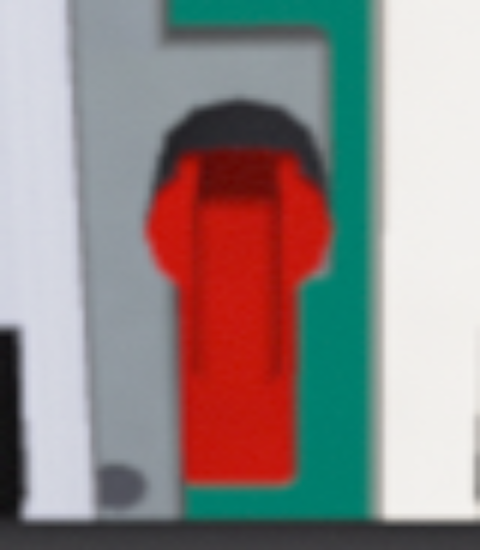

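```bash
python3 -c "
from h import *
print(onz(load('w35'),[(319.5,210),(319.5,245)],.0695))"; python3 -m creep '[{"xyz":[-0.1,2,0],"spin":0},{"xyz":[-0.1,3.8,0],"spin":0},{"xyz":[-0.1,4.8,0],"spin":0},{"xyz":[-0.1,5,0],"spin":0},{"xyz":[-0.1,5,0],"spin":0},{"xyz":[-0.1,5,0],"spin":0}]'
```

```text
[[ 0.57382585 -0.09089558  0.0695    ]
 [ 0.57339005 -0.11422907  0.0695    ]]
clock: 44.7
tcp_pos: [0.5731, -0.1021, 0.0179]
ee_rot: [[1.0, 0.002, 0.017], [-0.017, -0.0, 1.0], [0.002, -1.0, -0.0]]
contact_force: [0.2, -0.2, 0.5]
width: 0.04
```

```bash
python3 -m creep '[{"xyz":[0,0,0],"spin":0},{"xyz":[0,0,0],"spin":0},{"xyz":[0,0,0],"spin":0},{"xyz":[0,0,0],"spin":0},{"xyz":[0,0,0],"spin":0},{"xyz":[0,0,0],"spin":0},{"xyz":[0,0,0],"spin":0}]' 0 20; python3 -m creep '[{"xyz":[0,0,0],"spin":6},{"xyz":[0,0,0],"spin":12},{"xyz":[0,0,0],"spin":18},{"xyz":[0,0,0],"spin":24},{"xyz":[0,0,0],"spin":30},{"xyz":[0,0,0],"spin":36},{"xyz":[0,0,0],"spin":42},{"xyz":[0,0,0],"spin":48},{"xyz":[0,0,0],"spin":54},{"xyz":[0,0,0],"spin":60},{"xyz":[0,0,0],"spin":66},{"xyz":[0,0,0],"spin":72},{"xyz":[0,0,0],"spin":78},{"xyz":[0,0,0],"spin":84},{"xyz":[0,0,0],"spin":87},{"xyz":[0,0,0],"spin":87}]';python3 -c "
from h import *
o=st();print(o['moment'])"
```

```text
clock: 45.4
tcp_pos: [0.5726, -0.1021, 0.0171]
ee_rot: [[1.0, 0.001, 0.017], [-0.017, -0.0, 1.0], [0.001, -1.0, -0.0]]
contact_force: [0.1, 0.1, -0.8]
width: 0.009
clock: 47.0
tcp_pos: [0.5724, -0.102, 0.017]
ee_rot: [[0.036, 0.0, 0.999], [-0.999, -0.0, 0.036], [0.0, -1.0, 0.0]]
contact_force: [0.5, -0.7, -0.2]
width: 0.0088
t 47.0 tcp [ 0.5724 -0.102   0.017 ] yaw -87.93 w 0.0088 F [ 0.5 -0.7 -0.2] j [  2.  30.   6. 110.  -4.  41. -78.]
[-0.02417006 -0.16189873 -0.02122693]
```

```bash
python3 -m creep '[{"xyz":[0,0,0],"spin":1},{"xyz":[0,0,0],"spin":2},{"xyz":[0,0,0],"spin":3},{"xyz":[0,0,0],"spin":4},{"xyz":[0,0,0],"spin":4},{"xyz":[0,0,0],"spin":4}]';python3 -c "
from h import *
o=st();print(o['moment'])"; python3 -m creep '[{"xyz":[0,0,0],"spin":1},{"xyz":[0,0,0],"spin":1},{"xyz":[0,0,0],"spin":1}]';python3 -c "
from h import *
o=st();print(o['moment'])"
```

```text
clock: 47.6
tcp_pos: [0.5724, -0.102, 0.017]
ee_rot: [[-0.033, 0.001, 0.999], [-0.999, -0.0, -0.033], [0.0, -1.0, 0.001]]
contact_force: [1.4, -0.5, -0.1]
width: 0.0089
t 47.6 tcp [ 0.5724 -0.102   0.017 ] yaw -91.91 w 0.0089 F [ 1.4 -0.5 -0.1] j [  1.  30.   7. 110.  -5.  41. -81.]
[-0.00464289 -0.38611158  0.35810362]
clock: 47.9
tcp_pos: [0.5724, -0.102, 0.017]
ee_rot: [[-0.051, 0.001, 0.999], [-0.999, -0.0, -0.051], [0.0, -1.0, 0.001]]
contact_force: [2.3, -0.1, 0.2]
width: 0.0091
t 47.9 tcp [ 0.5724 -0.102   0.017 ] yaw -92.93 w 0.0091 F [ 2.3 -0.1  0.2] j [  1.  30.   7. 110.  -5.  41. -82.]
[-0.00868637 -0.41741758  0.48904945]
```

Against the stop. Release, lift, and move back to look at everything.

```bash
python3 -m creep '[{"xyz":[0,0,0],"spin":0},{"xyz":[0,0,0],"spin":0},{"xyz":[0,0,0],"spin":0},{"xyz":[0,0,0],"spin":0},{"xyz":[0,0,0],"spin":0},{"xyz":[0,-3,0],"spin":0},{"xyz":[0,-7,0],"spin":0},{"xyz":[0,-12,0],"spin":0},{"xyz":[0,-16,0],"spin":0},{"xyz":[-3,-20,-5],"spin":0},{"xyz":[-5,-22,-10],"spin":0},{"xyz":[-5,-22,-13.5],"spin":0},{"xyz":[-5,-22,-13.5],"spin":0},{"xyz":[-5,-22,-13.5],"spin":0}]' 4;python3 -c "
from h import *
o=st();c=snap('wrist','w36')"
```

```text
clock: 49.3
tcp_pos: [0.439, -0.0449, 0.2377]
ee_rot: [[-0.051, 0.002, 0.999], [-0.999, 0.0, -0.051], [-0.0, -1.0, 0.002]]
contact_force: [0.7, 0.5, -0.5]
width: 0.04
t 49.3 tcp [ 0.439  -0.0449  0.2377] yaw -92.92 w 0.0400 F [ 0.7  0.5 -0.5] j [ -6.   2.   7. 114.  -0.  64. -92.]
```

View pics/w36.png

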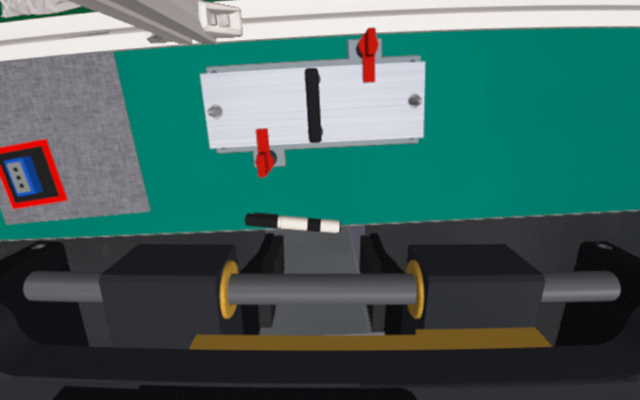

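```bash
python3 - <<'E'
from h import *
f=frame("w36");cv2.imwrite("pics/z36.png",np.hstack([cv2.resize(f[120:185,230:300],None,fx=5,fy=7),cv2.resize(f[20:85,335:405],None,fx=5,fy=7)]))
c=load("w36")
Q=onz(c,[(201,74),(425,62),(423,137),(209,149)],.038);print(Q.round(4),np.linalg.norm(Q[0]-Q[1]),np.linalg.norm(Q[2]-Q[3]),Q.mean(0).round(4))
E
```

```text
[[ 0.5537  0.0843  0.038 ]
 [ 0.5533 -0.1671  0.038 ]
 [ 0.4702 -0.1669  0.038 ]
 [ 0.469   0.0867  0.038 ]] 0.2513578553868443 0.2535895806367388 [ 0.5115 -0.0408  0.038 ]
```

View pics/z36.png

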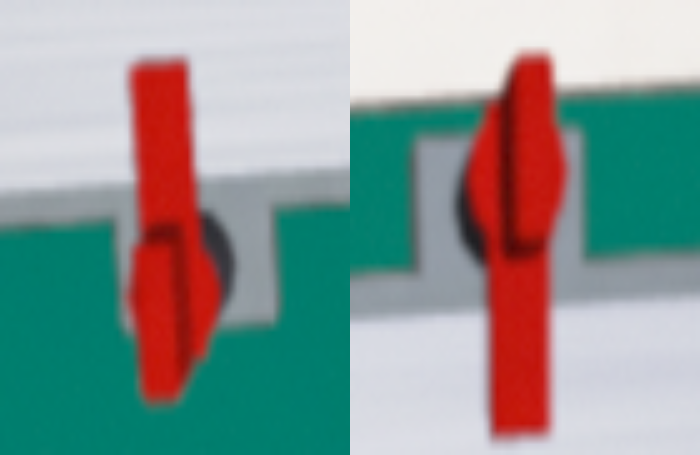

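```bash
python3 - <<'E'
from h import *
c=load("w36")
A=lambda x,y:(230+x/5,120+y/7); B=lambda x,y:(335+(x-350)/5,20+y/7)
for n,p,q in [("f",A(131,68),A(139,212)),("f",A(188,62),A(197,212)),("r",B(489,260),B(491,435)),("r",B(548,260),B(549,432))]:
    X=onz(c,[q,p] if n=="f" else [p,q],.0455);d=X[1]-X[0];print(n,np.degrees(np.arctan2(d[1],d[0])).round(2))
t=snap("top","t3");s=snap("scene","s4")
a=cv2.imread("pics/top0.png");b=t["frame"]
cv2.imwrite("pics/zt3.png",np.vstack([cv2.resize(a[165:240,180:480],None,fx=2.6,fy=3.5),cv2.resize(b[165:240,180:480],None,fx=2.6,fy=3.5)]))
cv2.imwrite("pics/zs4.png",cv2.resize(s["frame"][160:300,150:460],None,fx=2.5,fy=3))
E
```

```text
f -1.31
f -0.44
r 179.75
r 179.75
```

View pics/zt3.png

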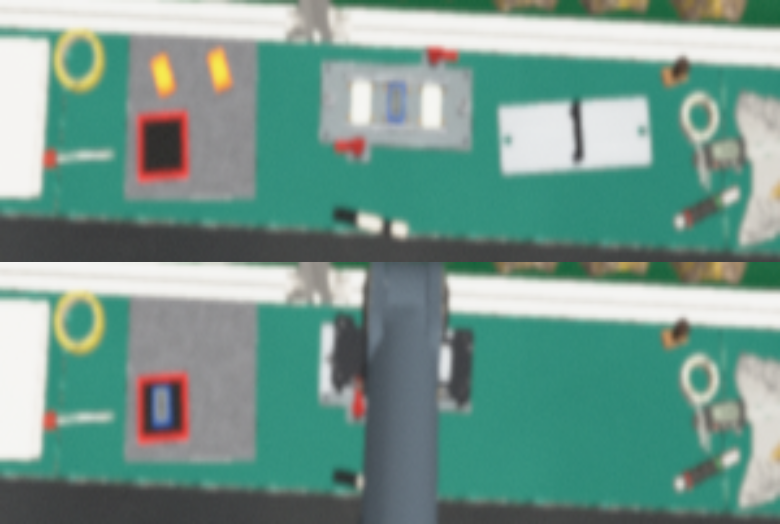

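View pics/zs4.png

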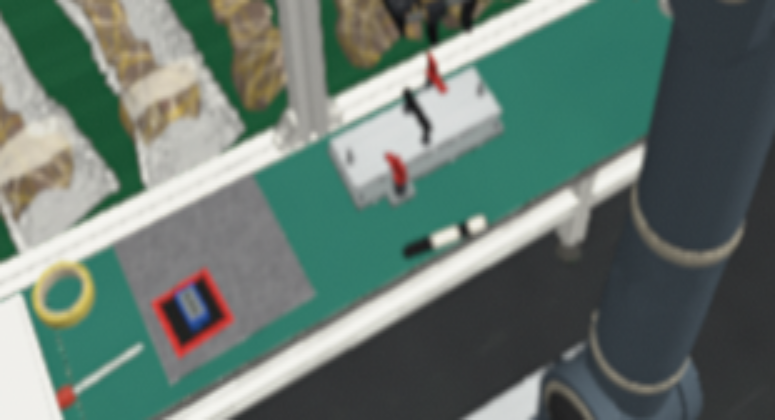

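```bash
python3 -m creep '[{"xyz":[0,0,0],"spin":0},{"xyz":[0,0,0],"spin":0},{"xyz":[0,0,0],"spin":0}]'; python3 -c "
from cell import ctrl
print(ctrl.close_job())"
```

```text
clock: 49.75
tcp_pos: [0.4403, -0.0454, 0.2365]
ee_rot: [[-0.052, -0.001, 0.999], [-0.999, -0.0, -0.052], [0.0, -1.0, -0.001]]
contact_force: [0.4, -0.4, 0.1]
width: 0.04
the job is handed in; nothing more can be done
None
```

I finished the job and handed it in at 49.8 s of the 208 s allowed.

**What I did:** I laid the blue sample flat on the return pad. Only two orange samples were present, and they went into the two end bays. The cover is down on both pins, and both turnbuttons are turned home.

**Last checks:**
- **Blue sample:** about 2 mm from the pad's centre.
- **Orange samples:** 1.2 mm off bay centre or less when I looked before covering them. I could not look again once the cover was on.
- **Cover:** the last view puts its centre within 1 mm of the carrier's. Its outline matches the seated height, and both pins showed through the holes. Upward force built to 11 N as it seated.
- **Turnbuttons:** both are within about 1° of home. Each pressed against its stop before I let go.
- **Bystanders:** the marker, stamp, plug gauge and tape look unmoved in the overview pictures. The arm hid part of the marker in the last top view, but the scene camera showed it whole.

**What disagreed or failed:**
- **TCP reading:** the real fingertips sat about 33 mm above the reported TCP, seen in both the wrist and scene cameras. My first grasp closed above the blue sample without moving it. I used the corrected height for everything after.
- **Front turnbutton:** the tool slipped about 2 mm sideways while turning it. Side forces stayed under 8 N and upward force near 10 N.

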